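# Flip a face-down test cassette over the edge of the reader's deck and start the reading

### The job

A test cassette lies face down on the worktop in front of the reader. Using only pushes of a fingertip and never picking the cassette up, push it against the front edge of the reader's loading deck, tip it up on its end there and topple it over onto the deck so that its face looks up, then line it up with the slot and slide it in along the deck until it is fully home, square against the stop. Only then press the start button on top of the reader right down and let it go; leave the vial, the drop bottle and the pen beside the reader where they are.

Things in the scene. Friction and masses are not known exactly. Their poses are not given: they have to be found in the camera images.
- cassette: Flat pale plastic test cassette, about 30 g: a base plate 70 mm long (its x), 50 mm wide (its y), 5 mm thick, and under it (at -z) a raised cover 62 x 42 x 7 mm carrying the face (three windows, three round wells); 12 mm thick in all. Origin at its very centre. It starts face down, +z up, and must end with +z down. At the start +x points to the reader, up to 0.25 rad askew.
- cassette_far_end (a point): Middle of the cassette's +x end, half-way up its thickness: the end toward the reader at the start, some 10 to 40 mm short of the deck's front edge and up to 12 mm (a little more when askew) off the slot's middle line.
- cassette_near_end (a point): Middle of the cassette's -x end, half-way up its thickness: the end toward the robot at the start. There the base plate overhangs the cover by 4 mm, so face down its lower edge is 7 mm above the worktop: a fingertip held low, against this end, gets below that edge and can carry it up while pressing the cassette against the deck.
- reader: Bench-top cassette reader, fixed, front toward the robot. Origin on the worktop below the middle of the deck's front edge; +x runs level into the slot along its middle line, y left, z up. Grey loading deck 120 mm wide from x = 0 to 75 mm, then the pale housing, 120 mm wide and 60 mm high, to x = 205 mm; behind x = 146 mm a display hood, 84 mm high.
- deck_edge (a point): Middle of the deck's upper front edge: x = 0, y = 0, 14 mm above the worktop. The deck's front is upright, faced with a slippery polished steel strip 12.5 mm high; the edge is square; the deck's top is flat and level and goes on as the floor of the slot.
- slot_mouth (a point): Middle of the slot's mouth, on the deck: x = 75 mm, z = 14 mm. The slot is 18 mm high; its mouth is 78 mm wide and narrows to 53 mm at x = 97 mm; its slanting cheeks of slippery polished steel guide a cassette in, but one pushed in 5 mm or more off the middle line may go askew and jam.
- slot_stop (a point): Middle of the stop at the end of the slot, on the slot's floor: x = 120 mm, z = 14 mm. Fully home, the cassette's inner end lies square against it: the cassette's centre is then at x = 85 mm, and its outer end at x = 50 mm, on the open deck.
- start_top (a point): Centre of the top of the round start button (20 mm across) on the flat roof of the reader, 112 mm behind the deck's front edge on the middle line, 72 mm above the worktop when up; it is pressed straight down.
- start (a joint): Travel of the start button: 0 up, 0.005 m fully down; the spring takes about 4 N to press it right down and returns it.
- vial: Bystander: glass vial with a dark cap, 29 mm across, 74 mm high, standing 120 to 155 mm to the left of the slot's middle line. Origin at the centre of its underside.
- drop_bottle: Bystander: small pale drop bottle, 29 mm across, 86 mm high, standing 120 to 155 mm to the left of the slot's middle line. Origin at the centre of its underside.
- pen: Bystander: blue marker pen, 139 mm long and 12 mm thick, lying roughly parallel to and about 140 mm to the right of the slot's middle line. Origin at the middle of its underside.
There are look-alikes about, which are no part of the job. Leave any red look-alike of the cassette alone.

How it is judged:
On the way, in this order (a step that is already met when the one before it is completed fails the run):
1. the cassette stands up on its far end against the deck's front edge (angle between cassette's own z axis and vertical between 1.2 and 2.2 rad and height (world z) of cassette_far_end below 0.02 m and x of cassette_far_end in the frame of reader above -0.038 m).
2. the cassette has toppled over and lies flat on the deck, face up (angle between cassette's own z axis and vertical above 3 rad and height (world z) of cassette between 0.017 and 0.023 m and x of cassette in the frame of reader above 0 m), for 0.1 s.
3. the cassette is fully home, square against the stop in the slot (angle between cassette's own z axis and vertical above 3 rad and x of cassette in the frame of reader above 0.082 m and angle between the x axis of cassette and the x axis of reader, either way round below 0.1 rad), for 0.1 s.
4. the start button is pressed right down (value of joint start above 0.004 m), for 0.05 s.
At the end, for the whole second after the job is handed in: The cassette lies at rest face up (within 8 degrees of flat) in the slot, in line with it within 6 degrees, its inner end within 3 mm of the stop, and the start button has been pressed (at least 4 of its 5 mm) after that and has come up again (all of step 3 and height (world z) of cassette between 0.017 and 0.023 m and linear speed of cassette below 0.01 m/s and value of joint start below 0.001 m); the robot touches nothing.
It fails at once if the cassette is picked up (both its ends more than 18 mm above where they lie on the deck) (height (world z) of each of cassette_far_end, cassette_near_end above 0.038 m).
It fails at once if the start button is pressed before the cassette is home (value of joint start above 0.003 m and x of cassette in the frame of reader below 0.081 m).
It fails at once if the vial, the drop bottle or the pen is moved more than 15 mm or knocked over (distance of any of vial, drop_bottle, pen from where it was at the start of the episode above 0.015 m or angle between any of vial, drop_bottle's own z axis and vertical above 0.5 rad).
It also fails if it takes over 72 s, if anything falls off the work surface, if the arm or the gripper's body presses on something with over 40 N, if the wrist force passes 120 N, or if a joint passes its speed limit or range.

### The arm

A 6-joint arm with a two-finger parallel gripper is mounted at the origin on a cart in front of the work surface, level with it; the furniture and walls round the work are solid. World frame = base frame: x ahead of the robot, y to its left, z up, the work surface at z = 0. Lengths are in m, angles in rad, forces in N, time in s.
With the tool pointing down it reaches from about 0.3 to 0.85 m from the base axis. Payload 5.4 kg.
Tool frame: the origin (TCP) lies at the very end of the fingers, on their centre line; the grasp point (between the pads) lies behind it (manip.grasp_offset is the z of the grasp point in the tool frame, in m); z points along the fingers, y is the direction in which the jaws open and shut (so a half turn about z gives the same grasp; the last joint's range is limited). The gripper opens to 85 mm and grips with 20 to 120 N. Pads are 22 mm wide; open, the fingers measure 114 mm over their backs; the gripper's body (76 mm by 85 mm) begins 54 mm behind the grasp point. The pads swing forward as they close: fully open they stand 13 mm farther back than shut.
Start: joints at [0.908, 0.158, 1.597, -0, 1.386, -0.21], TCP at [0.252, 0.517, 0.231] pointing down, gripper open.
Joint ranges: [-2.91, 2.91], [-0.94, 2.29], [0.18, 2.7], [-1.29, 4.43], [0.17, 2.64], [-3, 3]. Speed limits (rad/s): [2.57, 2.57, 3.14, 3.14, 3.14, 3.14].

### API

Orientations are given as a unit quaternion [x, y, z, w].
In Python, from bench import telemetry, vision, job, manip gives the robot as it stands.
- The arm moves only by the tool move_arm, never from a script. Its arguments are lists of equal length, an entry for each row: "xyz": the shift along the tool's x, y, z in cm, a list of three; "dr": the turn, a rotation vector about the tool's x, y, z in degrees, a list of three; "claw": the gripper command: -1 is shut, 1 is fully open, values between are in proportion. A call has 1 to 10 rows; each row shifts and turns the commanded pose from where the row before left it, along the tool's axes as they then stand; what a row does not reach is not made up. A row lasts 1/10 s, in which the tool goes at most 50 mm and 8.59 degrees, less where a joint would pass 70% of its speed; a pose out of reach is approached as far as the arm can. A call with a gripper value outside its range is refused whole. The fingers move at their own pace and stop on an object; "grip_force" is the grip in N (left out, the last holds). Time passes only in rows, so rows that do not move let the fingers close. It gives the time, the measured TCP pose, the force and the opening at its end, in the units of the state.
- telemetry.get_obs(): the state, without advancing time (a new reading comes with each control period).
- vision.get_image(name): name is "scene" or "top" or "wrist"; returns a dict with "image" (384x512x3 uint8, blue, green, red), "fx", "fy", "cx", "cy" (pixels), "rvec" (rotation vector, rad) and "tvec" (3), from world to camera coordinates, as OpenCV has them. Camera axes: x right, y down, z forward; pixel columns grow to the right and rows downward; lengths in m; the calibration is good to about 2 mm. A picture is of the moment at which its call begins. There is no depth.
- job.hand_in(): hands the job in, once; it reports no verdict.
The state is a dict: "time": time; "joint_pos": joint angles; "joint_velocities": joint speeds; "joint_efforts": joint torques, N m; "tool_pos": TCP position; "orientation": TCP orientation; "contact_force": force on the tool from outside, world axes, zero at the start; "torque": the same for the moment, N m; "opening": opening from 0.0 (shut) to 1.0 (fully open).
Only numpy, scipy, OpenCV 4.12 (cv2) and the standard library are available. Lean on these libraries where they do the work, as an engineer would, in place of code of your own. Each camera call takes 0.05 s, during which the arm holds its last target.

## Working session

There is one attempt and no reset: what is moved stays moved. The work goes in short steps, Python scripts to look and compute and a tool call to move; the robot and the scene stay as the last step left them, time stands still between calls to the robot, and variables do not carry over. Pictures are saved under pics/ and viewed, and the job is handed in when it is done.

Besides the shell and the picture viewer there is one more tool, called after "Request:" as name(argument=value, ...), one argument or row to a line, values as JSON. move_arm: Moves the arm, as the interface text tells. Its arguments: {"type":"object","properties":{"xyz":{"type":"array","items":{"type":"array","items":{"type":"number"}}},"dr":{"type":"array","items":{"type":"array","items":{"type":"number"}}},"claw":{"type":"array","items":{"type":"number"}},"grip_force":{"type":"number"}},"required":["xyz","dr","claw"]}

```bash
ls; mkdir -p pics
python3 - <<'E'
from bench import telemetry, vision, job, manip
import cv2
print(telemetry.get_obs()); print(manip.grasp_offset, [a for a in dir(manip) if a[0]!='_'])
for n in("scene","top","wrist"):
    d=vision.get_image(n); cv2.imwrite(f"pics/{n}0.png",d["image"]); print(n,{k:v for k,v in d.items() if k!="image"})
E
```

```text
pics
{'time': 0.0, 'joint_pos': array([ 9.07917080e-01,  1.59065422e-01,  1.59825420e+00, -2.99544672e-07,
        1.38619094e+00, -2.10085114e-01]), 'joint_velocities': array([-0.00054253,  0.00073418,  0.00014439,  0.0005638 , -0.00153766,
       -0.00011462]), 'joint_efforts': array([ 2.32428047e-04, -3.95989680e+01, -3.31429660e+01, -2.62901231e-04,
        8.32830177e-03,  4.00267510e-06]), 'tool_pos': array([0.25118022, 0.51656132, 0.2302967 ]), 'orientation': array([ 2.24467866e-01,  9.74481020e-01, -8.69112335e-04, -4.05269893e-04]), 'contact_force': array([ 0.05700894, -0.15611405, -0.62808362]), 'torque': array([-0.02073612,  0.05396249, -0.0295466 ]), 'opening': 0.9989586110776079}
-0.0187 ['Unreachable', 'grasp_offset']
scene {'fx': 430.51405482156855, 'fy': 430.51405482156855, 'cx': 252.44526066723824, 'cy': 185.21557960520528, 'rvec': array([ 1.78656776, -0.99637461,  0.66784179]), 'tvec': array([-0.35236765,  0.24549356,  0.4763482 ])}
top {'fx': 437.90626786280774, 'fy': 437.90626786280774, 'cx': 247.81591773295733, 'cy': 190.77711078195642, 'rvec': array([ 2.17193597, -2.13815907,  0.1800016 ]), 'tvec': array([-0.07491343,  0.55257859,  0.9686526 ])}
wrist {'fx': 277.35681918439656, 'fy': 277.35681918439656, 'cx': 251.4541827682994, 'cy': 191.77462188347386, 'rvec': array([-2.46614705, -1.54284253, -0.20140709]), 'tvec': array([-0.57434613, -0.03406482,  0.3780126 ])}
```

View pics/scene0.png

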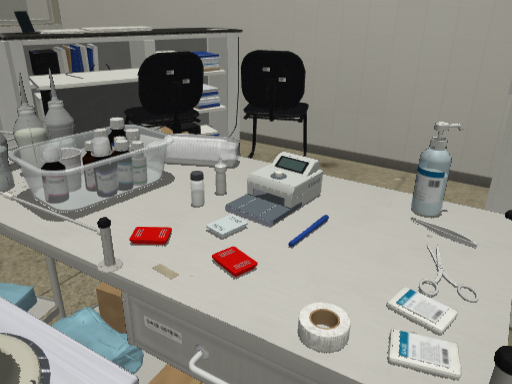

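View pics/top0.png

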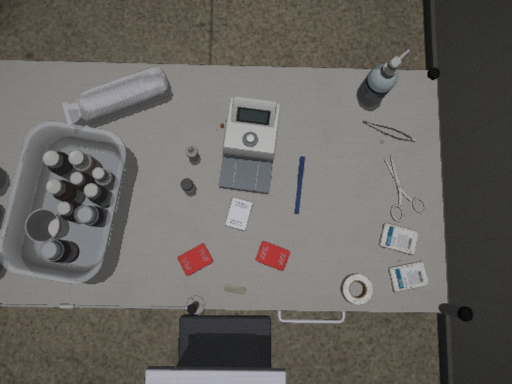

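View pics/wrist0.png

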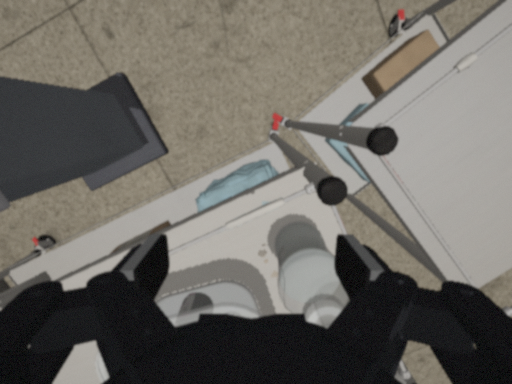

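The pale cassette is at top (239,213) and scene (228,226), just in front of the grey deck. The two red look-alikes are at top (195,259) and (273,256), and there are white and blue packs at (399,239) and (408,277). Only the pale one in front of the deck fits the description. I'll check it in an enlarged crop.

```bash
cat > h.py <<'E'
from bench import telemetry, vision, job, manip
import cv2, numpy as np
from scipy.spatial.transform import Rotation as R
def cam(n):
    d=vision.get_image(n); K=np.array([[d['fx'],0,d['cx']],[0,d['fy'],d['cy']],[0,0,1]]);return d,K
def ray(d,K,uv):
    Rm=cv2.Rodrigues(d['rvec'])[0]; c=-Rm.T@d['tvec']
    p=np.c_[np.atleast_2d(uv),np.ones(len(np.atleast_2d(uv)))]
    return c,(Rm.T@np.linalg.inv(K)@p.T).T
def onz(d,K,uv,z):
    c,r=ray(d,K,uv); return c+r*((z-c[2])/r[:,2])[:,None]
def proj(d,K,P):
    return cv2.projectPoints(np.atleast_2d(P).astype(float),d['rvec'],d['tvec'],K,None)[0][:,0]
def crop(d,u0,u1,v0,v1,s,fn):
    cv2.imwrite(fn,cv2.resize(d['image'][v0:v1,u0:u1],None,fx=s,fy=s,interpolation=cv2.INTER_CUBIC))
E
python3 - <<'E'
from h import *
d,K=cam('top'); crop(d,210,290,90,240,4,'pics/t1.png')
print(proj(d,K,[[0,0,0],[.5,0,0],[.5,.1,0]]))
d,K=cam('scene'); crop(d,190,330,145,245,5,'pics/s1.png')
E
```

```text
[[213.94922286 440.58558715]
 [219.27574784 215.14680037]
 [177.10977396 214.47225682]]
```

View pics/t1.png

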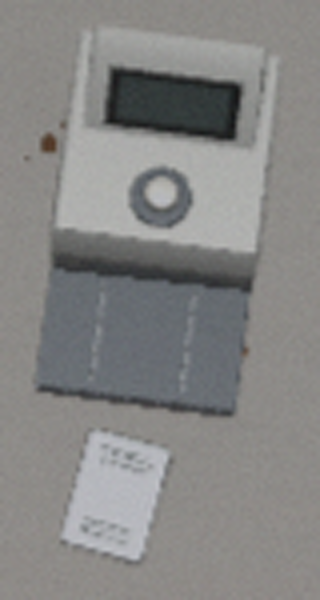

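View pics/s1.png

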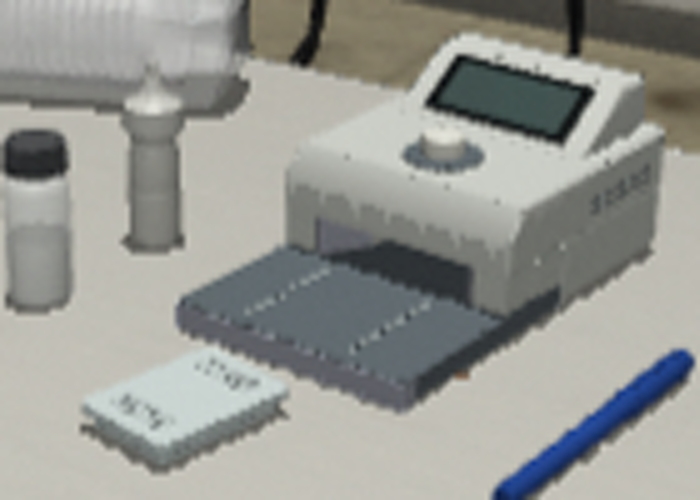

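The crop shows a plain pale plate with its marked back up and an undercut cover, so it is the face-down cassette. The deck and button also fit the description. Next I'll measure all of them.

Run:
```python
from h import *
d,K=cam('top'); im=d['image']; hsv=cv2.cvtColor(im,cv2.COLOR_BGR2HSV)
for n,(u,v) in dict(cas=(239,213),deck=(246,176),tab=(300,240),house=(240,145),but=(250,139),ring=(250,145)).items(): print(n,im[v,u],hsv[v,u])
# cassette by brightness
g=cv2.resize(im,None,fx=4,fy=4,interpolation=cv2.INTER_CUBIC)
def contour(mask,seed):
    cs,_=cv2.findContours(mask,cv2.RETR_EXTERNAL,cv2.CHAIN_APPROX_NONE)
    c=[c for c in cs if cv2.pointPolygonTest(c,seed,False)>=0]
    return c[0] if c else None
def quad(c):
    return (c-0.0)
gray=g.astype(int)
m1=((g.min(2)>168)).astype(np.uint8)*255
b,gg,r=[gray[...,i] for i in range(3)]
m2=((b-r>8)&(g.max(2)<150)).astype(np.uint8)*255
m2=cv2.morphologyEx(m2,cv2.MORPH_CLOSE,np.ones((15,15),np.uint8))
for nm,m,seed,z in(('cas',m1,(956,852),.012),('deck',m2,(984,704),.014)):
    c=contour(m,seed)
    if c is None: print(nm,'none');continue
    c=c[:,0].astype(float)
    uv=(c+.5)/4-.5
    P=onz(d,K,uv,z)[:,:2]
    rr=cv2.minAreaRect((P*1000).astype(np.float32)); print(nm,rr,cv2.boxPoints(rr).round(1).tolist(), len(c))
vis=g.copy(); vis[m1>0]=(0,255,0); vis[m2>0]=(0,0,255); cv2.imwrite('pics/m.png',vis[360:960,840:1240])
```

```text
cas [192 186 186] [120   8 192]
deck [113 108 104] [107  20 113]
tab [127 132 135] [ 19  15 135]
house [171 174 173] [ 40   4 174]
but [187 183 182] [114   7 187]
ring [118 112 107] [106  24 118]
cas ((504.0843505859375, -45.696449279785156), (47.73545837402344, 67.03372955322266), 75.80008697509766) [[465.70001220703125, -60.599998474121094], [530.7000122070312, -77.0999984741211], [542.4000244140625, -30.799999237060547], [477.3999938964844, -14.300000190734863]] 355
deck ((597.4573974609375, -60.430458068847656), (117.5811996459961, 74.92362976074219), 83.18574523925781) [[553.2999877929688, -114.4000015258789], [627.7000122070312, -123.30000305175781], [641.5999755859375, -6.5], [567.2000122070312, 2.4000000953674316]] 618
```

View pics/m.png

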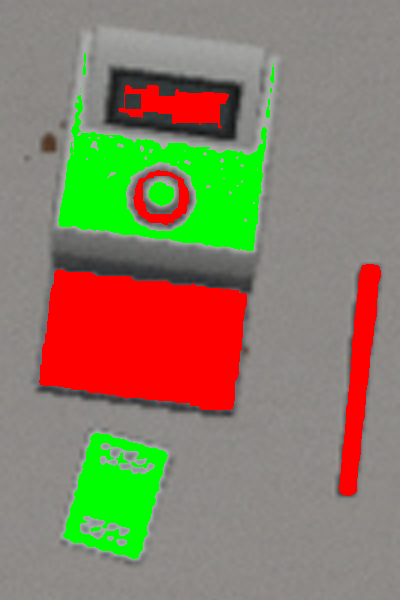

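```bash
cat >> h.py <<'E'
O=np.array([.5597,-.056,0]); YAW=-0.119
RX=np.array([np.cos(YAW),np.sin(YAW),0]); RY=np.array([-np.sin(YAW),np.cos(YAW),0])
def toR(P): P=np.atleast_2d(P)-O; return np.c_[P@RX,P@RY,P[:,2]]
def toW(p): p=np.atleast_2d(p); return O+p[:,:1]*RX+p[:,1:2]*RY+p[:,2:]*[0,0,1]
def st(target=None,tilt=0):
    s=telemetry.get_obs(); r=R.from_quat(s['orientation'])
    print('t',s['time'],'tcp_reader mm',(toR(s['tool_pos'])[0]*1e3).round(1),'F',s['contact_force'].round(1),'open',round(float(s['opening']),2),'q',s['joint_pos'].round(2))
    # desired: x=-RX, y=RY, z down, then tilt about tool y
    D=R.from_matrix(np.c_[-RX,RY,[0,0,-1]])*R.from_euler('y',tilt,degrees=True)
    print('dr needed deg',np.degrees((r.inv()*D).as_rotvec()).round(2))
    if target is not None:
        w=toW(target)[0]; print('shift tool cm',(r.inv().apply(w-s['tool_pos'])*100).round(2),' in aligned tool',(D.inv().apply(w-s['tool_pos'])*100).round(2))
E
python3 - <<'E'
from h import *
st([-.125,.001,.10])
d,K=cam('top')
print(toR(onz(d,K,[(250,139.3)],.072))*1e3)   # button
print(proj(d,K,toW([[0,0,.014],[.075,0,.014],[.112,0,.072]])))
for n,uv,z in(('red1',(195,259),.012),('red2',(273,256),.012),('stand',(196,306),0),('vial',(188,187),.07),('bott',(192,152),.08)): print(n,toR(onz(d,K,[uv],z)).round(3))
E
```

```text
t 0.3 tcp_reader mm [-374.1  532.2  231. ] F [ 0.  -0.7  0. ] open 1.0 q [ 0.91  0.16  1.6   0.    1.39 -0.21]
dr needed deg [ -0.03  -0.02 -19.13]
shift tool cm [-40.94 -42.02  13.12]  in aligned tool [-24.91 -53.12  13.1 ]
[[ 1.08632328e+02 -4.05395213e-02  7.20000000e+01]]
[[243.27847879 189.85834914]
 [247.48173674 159.16144596]
 [250.17758234 137.87250097]]
red1 [[-0.175  0.089  0.012]]
red2 [[-0.144 -0.089  0.012]]
stand [[-0.281  0.072  0.   ]]
vial [[-0.019  0.123  0.07 ]]
bott [[0.059 0.125 0.08 ]]
```

Request:
move_arm(
  xyz=[
    [0,0,0],
    [0,0,0],
    [0,0,0],
    [-1.8,-4,0],
    [-1.8,-4,0],
    [-1.8,-4,0],
    [-1.8,-4,0],
    [-1.8,-4,0],
    [-1.8,-4,0],
    [-1.8,-4,0],
  ],
  dr=[
    [0,0,-6.4],
    [0,0,-6.4],
    [0,0,-6.3],
    [0,0,0],
    [0,0,0],
    [0,0,0],
    [0,0,0],
    [0,0,0],
    [0,0,0],
    [0,0,0],
  ],
  claw=[-1,-1,-1,-1,-1,-1,-1,-1,-1,-1],
)

```text
time: 1.35
tool_pos: [0.3435, 0.2224, 0.2315]
orientation: [0.059, 0.998, 0.0, 0.0]
contact_force: [0.8, 0.6, -0.1]
opening: -0.001
```

```bash
python3 -c "
from h import *
st([-.125,.001,.10])"
```

```text
t 1.35 tcp_reader mm [-247.8  250.8  231.5] F [ 0.8  0.6 -0.1] open -0.0 q [ 0.28 -0.3   2.03 -0.    1.41 -1.17]
dr needed deg [0.01 0.05 0.  ]
shift tool cm [-12.26 -24.98  13.15]  in aligned tool [-12.28 -24.98  13.15]
```

Request:
move_arm(
  xyz=[
    [-1.8,-3.6,1],
    [-1.8,-3.6,1],
    [-1.8,-3.6,1],
    [-1.8,-3.6,1],
    [-1.8,-3.6,1],
    [-1.6,-3.5,1],
    [-1.6,-3.4,1],
    [0,0,3],
    [0,0,3],
    [0,0,0],
  ],
  dr=[
    [0,0,0],
    [0,0,0],
    [0,0,0],
    [0,0,0],
    [0,0,0],
    [0,0,0],
    [0,0,0],
    [0,0,0],
    [0,0,0],
    [0,0,0],
  ],
  claw=[-1,-1,-1,-1,-1,-1,-1,-1,-1,-1],
)

```text
time: 2.35
tool_pos: [0.4314, -0.0368, 0.0976]
orientation: [0.06, 0.998, 0.001, -0.004]
contact_force: [-1.7, 0.8, 0.7]
opening: -0.005
```

```bash
python3 -c "
from h import *
st([-.125,.001,.004])
d,K=cam('wrist'); cv2.imwrite('pics/w2.png',d['image'])
d,K=cam('scene'); crop(d,150,330,100,260,4,'pics/s2.png')"
```

```text
t 2.35 tcp_reader mm [-129.6    3.8   97.6] F [-1.7  0.8  0.7] open -0.0 q [-0.37 -0.05  2.1  -0.    1.1  -1.82]
dr needed deg [ 0.12 -0.48 -0.07]
shift tool cm [-0.54 -0.3   9.36]  in aligned tool [-0.46 -0.28  9.36]
```

View pics/w2.png

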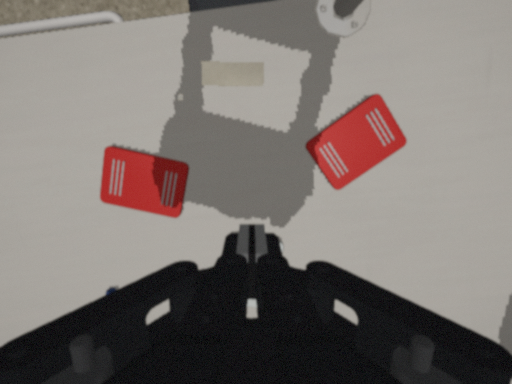

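View pics/s2.png

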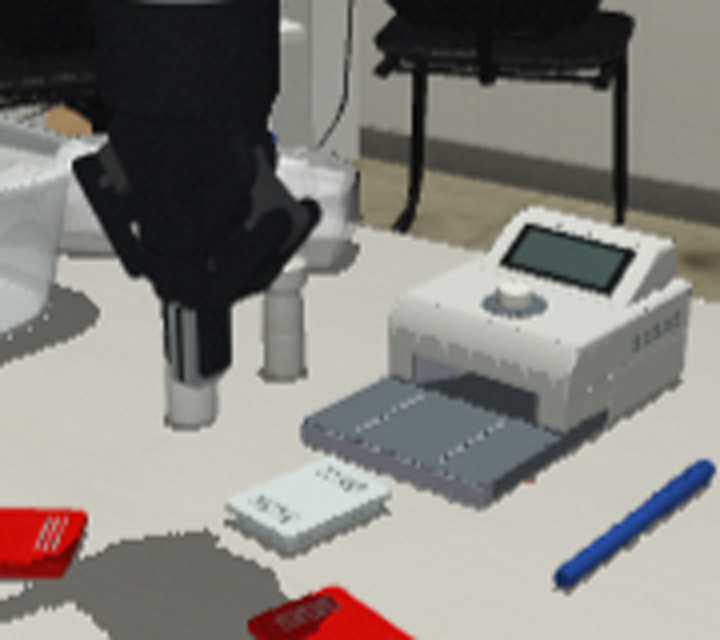

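Request:
move_arm(
  xyz=[
    [0,0,0],
    [0,0,0],
    [0,0,0],
    [0,0,3],
    [0,0,3],
    [0,0,1.8],
    [0,0,0],
    [0,0,0],
  ],
  dr=[
    [0,0,0],
    [0,-6,0],
    [0,-6,0],
    [0,0,0],
    [0,0,0],
    [0,0,0],
    [0,0,0],
    [0,0,0],
  ],
  claw=[-1,-1,-1,-1,-1,-1,-1,-1],
)

```text
time: 3.25
tool_pos: [0.452, -0.0399, 0.0265]
orientation: [0.059, 0.993, -0.007, 0.105]
contact_force: [0.4, -0.4, 0.3]
opening: 0.0
```

```bash
python3 -c "
from h import *
st([-.110,.001,.0035],-12)"
```

```text
t 3.25 tcp_reader mm [-108.9    3.2   26.5] F [ 0.4 -0.4  0.3] open 0.0 q [-0.4  -0.02  2.26  0.09  0.7  -1.91]
dr needed deg [-0.03  0.11  0.01]
shift tool cm [ 0.59 -0.21  2.22]  in aligned tool [ 0.59 -0.22  2.22]
```

Request:
move_arm(
  xyz=[
    [0.5,-0.1,1.07],
    [0.48,-0.1,1.07],
    [0,0,0],
    [0,0,0],
  ],
  dr=[
    [0,0,0],
    [0,0,0],
    [0,0,0],
    [0,0,0],
  ],
  claw=[-1,-1,-1,-1],
)

```text
time: 3.65
tool_pos: [0.4466, -0.0414, 0.0035]
orientation: [0.059, 0.993, -0.007, 0.105]
contact_force: [0.2, 0.3, 0.0]
opening: 0.005
```

```bash
python3 -c "
from h import *
st([-.090,.001,.0035],-12)
d,K=cam('scene'); crop(d,150,330,120,260,4,'pics/s3.png')"
```

```text
t 3.65 tcp_reader mm [-114.     1.     3.5] F [0.2 0.3 0. ] open 0.0 q [-0.4   0.03  2.27  0.1   0.64 -1.93]
dr needed deg [-0.04  0.13 -0.01]
shift tool cm [-2.34 -0.    0.51]  in aligned tool [-2.35 -0.    0.5 ]
```

View pics/s3.png

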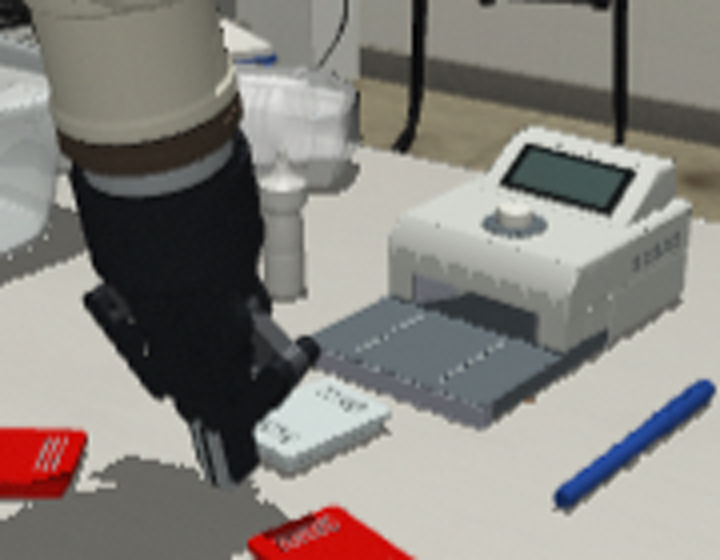

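Request:
move_arm(
  xyz=[
    [-0.39,0,0.083],
    [-0.39,0,0.083],
    [-0.39,0,0.083],
    [-0.39,0,0.083],
    [-0.29,0,0.062],
    [-0.29,0,0.062],
    [-0.29,0,0.062],
    [0,0,0],
  ],
  dr=[
    [0,0,0],
    [0,0,0],
    [0,0,0],
    [0,0,0],
    [0,0,0],
    [0,0,0],
    [0,0,0],
    [0,0,0],
  ],
  claw=[-1,-1,-1,-1,-1,-1,-1,-1],
)

```text
time: 4.5
tool_pos: [0.4706, -0.0441, 0.0021]
orientation: [0.059, 0.993, -0.006, 0.105]
contact_force: [0.6, -0.7, -0.2]
opening: 0.001
```

```bash
python3 -c "
from h import *
st([-.080,.001,.0035],-12)
d,K=cam('scene'); crop(d,150,330,120,260,4,'pics/s4.png')
d,K=cam('top'); crop(d,190,290,120,240,5,'pics/t4.png')"
```

```text
t 4.5 tcp_reader mm [-89.9   1.2   2.1] F [ 0.6 -0.7 -0.2] open 0.0 q [-0.39  0.09  2.21  0.09  0.64 -1.91]
dr needed deg [-0.01  0.02 -0.02]
shift tool cm [-0.99 -0.02  0.07]  in aligned tool [-0.99 -0.02  0.07]
```

View pics/s4.png

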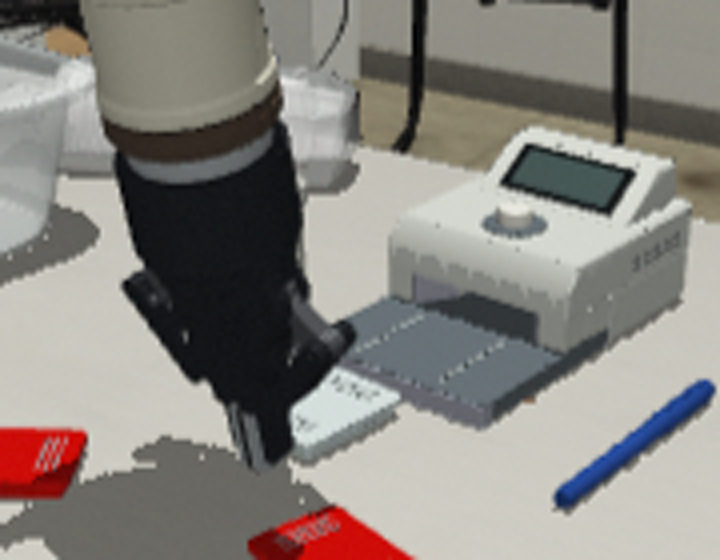

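View pics/t4.png

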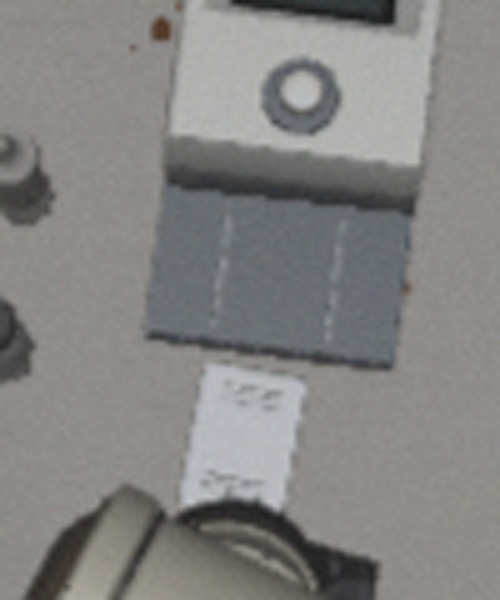

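Request:
move_arm(
  xyz=[
    [-0.03,0,-0.15],
    [-0.2,0,0.03],
    [-0.2,0,0.03],
    [-0.2,0,0.03],
    [-0.2,0,0.03],
    [-0.1,0,0.02],
    [0,0,0],
  ],
  dr=[
    [0,0,0],
    [0,0,0],
    [0,0,0],
    [0,0,0],
    [0,0,0],
    [0,0,0],
    [0,0,0],
  ],
  claw=[-1,-1,-1,-1,-1,-1,-1],
)

```text
time: 5.3
tool_pos: [0.4794, -0.0452, 0.0041]
orientation: [0.059, 0.993, -0.006, 0.104]
contact_force: [0.9, 0.2, -0.6]
opening: -0.003
```

```bash
python3 -c "
from h import *
st([-.080,.001,.0035],-12)
d,K=cam('scene'); crop(d,200,300,180,260,7,'pics/s5.png')
d,K=cam('top'); crop(d,190,290,120,240,5,'pics/t5.png')"
```

```text
t 5.3 tcp_reader mm [-81.    1.2   4.1] F [ 0.9  0.2 -0.6] open -0.0 q [-0.38  0.11  2.18  0.09  0.65 -1.9 ]
dr needed deg [-0.01  0.01 -0.02]
shift tool cm [-0.09 -0.02  0.08]  in aligned tool [-0.09 -0.02  0.08]
```

View pics/s5.png

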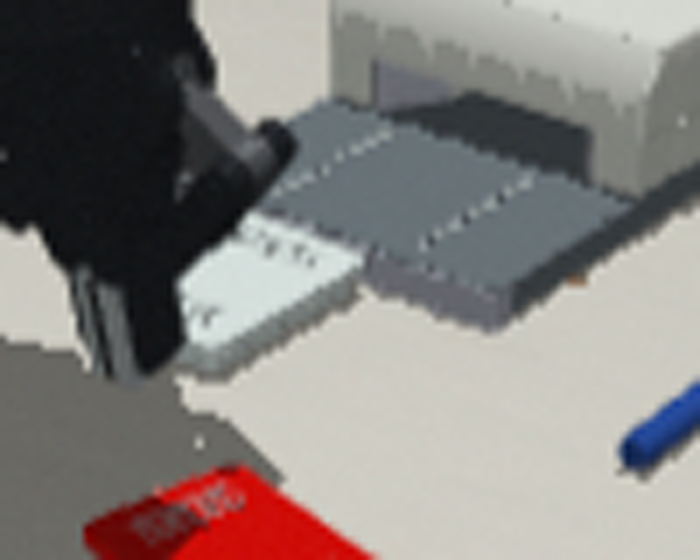

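View pics/t5.png

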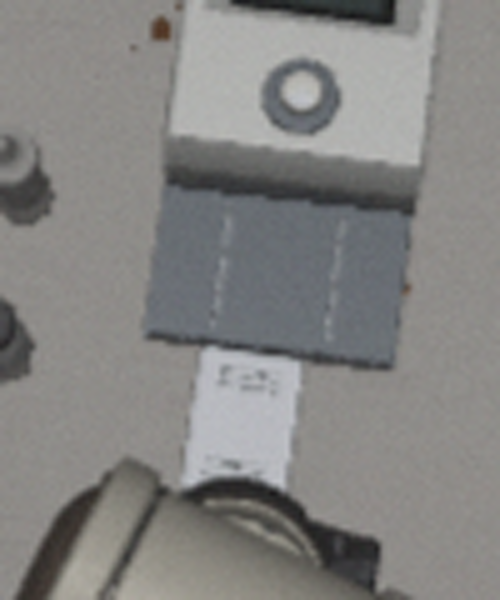

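```bash
cat >> h.py <<'E'
def whitemask(z,seed_r,thr=168,top=True,xr=(-.1,.07),yr=(-.05,.05)):
    d,K=cam('top'); g=cv2.resize(d['image'],None,fx=4,fy=4,interpolation=cv2.INTER_CUBIC)
    yy,xx=np.nonzero(g.min(2)>thr)
    uv=(np.c_[xx,yy]+.5)/4-.5
    P=toR(onz(d,K,uv,z))
    k=(P[:,0]>xr[0])&(P[:,0]<xr[1])&(P[:,1]>yr[0])&(P[:,1]<yr[1]); return P[k]*1e3
E
python3 -c "
from h import *
P=whitemask(.012,None)
for x in range(-60,8,5):
    k=abs(P[:,0]-x)<1.5
    if k.sum()>5: print(x,P[k,1].min().round(1),P[k,1].max().round(1),k.sum())
for y in range(-20,30,8):
    k=abs(P[:,1]-y)<1.5
    if k.sum()>5: print('y',y,P[k,0].max().round(1))
"
```

```text
-60 -15.7 30.4 209
-55 -15.0 31.1 279
-50 -16.4 31.6 409
-45 -15.8 30.6 399
-40 -15.3 30.8 397
-35 -15.0 31.5 400
-30 -16.4 31.4 407
-25 -15.7 30.5 392
-20 -14.9 31.3 320
-15 -16.6 30.5 271
-10 -16.0 30.3 287
-5 -14.9 30.8 384
y -12 -3.4
y -4 -3.2
y 4 -3.2
y 12 -2.6
y 20 -2.9
y 28 -2.2
```

Request:
move_arm(
  xyz=[
    [0.3,0.3,-0.02],
    [0,0.3,0],
    [-0.3,0,0.05],
    [-0.1,0,0.02],
    [-0.1,0,0.02],
    [0,0,0],
  ],
  dr=[
    [0,0,0],
    [0,0,0],
    [0,0,0],
    [0,0,0],
    [0,0,0],
    [0,0,0],
  ],
  claw=[-1,-1,-1,-1,-1,-1],
)

```text
time: 6.05
tool_pos: [0.482, -0.0394, 0.0037]
orientation: [0.059, 0.993, -0.006, 0.104]
contact_force: [-1.2, 0.2, 0.9]
opening: 0.001
```

```bash
python3 -c "
from h import *
st([-.080,.007,.0035],-12)"
```

```text
t 6.05 tcp_reader mm [-79.1   7.2   3.7] F [-1.2  0.2  0.9] open 0.0 q [-0.37  0.12  2.18  0.08  0.65 -1.88]
dr needed deg [-0.   -0.02 -0.02]
shift tool cm [ 0.09 -0.03  0.01]  in aligned tool [ 0.09 -0.02  0.01]
```

Request:
move_arm(
  xyz=[
    [-0.1,0,0.02],
    [-0.05,0,0.01],
    [0,0,0],
  ],
  dr=[
    [0,0,0],
    [0,0,0],
    [0,0,0],
  ],
  claw=[-1,-1,-1],
)

```text
time: 6.35
tool_pos: [0.4822, -0.0393, 0.0033]
orientation: [0.059, 0.993, -0.006, 0.103]
contact_force: [-5.8, -0.5, 5.0]
opening: -0.004
```

```bash
python3 -c "
from h import *
st([-.080,.007,.0035],-12)
P=whitemask(.012,None)
for y in range(-20,30,8):
    k=abs(P[:,1]-y)<1.5
    if k.sum()>5: print('y',y,P[k,0].max().round(1))
d,K=cam('scene'); crop(d,200,300,180,260,7,'pics/s6.png')"
```

```text
t 6.35 tcp_reader mm [-78.9   7.4   3.3] F [-5.8 -0.5  5. ] open -0.0 q [-0.36  0.12  2.17  0.08  0.65 -1.88]
dr needed deg [ 0.02 -0.18 -0.01]
shift tool cm [ 0.1  -0.04 -0.05]  in aligned tool [ 0.1  -0.04 -0.05]
y -12 -1.8
y -4 -1.8
y 4 -1.6
y 12 -1.8
y 20 -0.7
y 28 -1.6
```

View pics/s6.png

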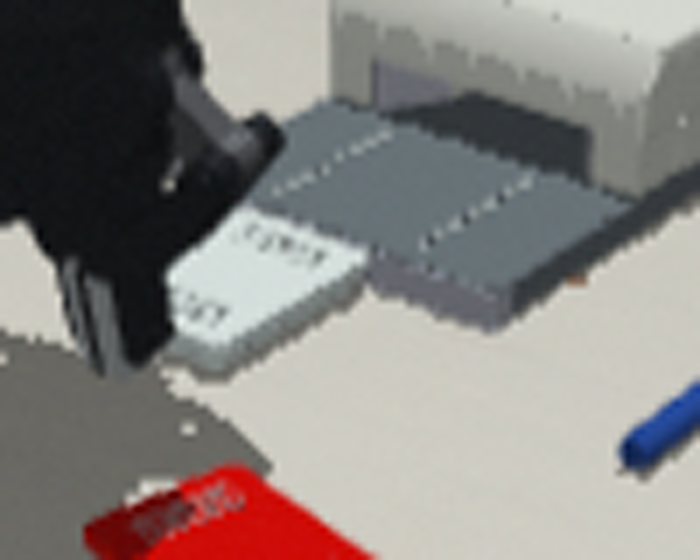

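Request:
move_arm(
  xyz=[
    [-0.04,0,-0.2],
    [-0.04,0,-0.2],
    [-0.04,0,-0.2],
    [0,0,0],
  ],
  dr=[
    [0,0,0],
    [0,0,0],
    [0,0,0],
    [0,0,0],
  ],
  claw=[-1,-1,-1,-1],
)

```text
time: 6.85
tool_pos: [0.4824, -0.0392, 0.0095]
orientation: [0.059, 0.993, -0.006, 0.103]
contact_force: [-7.3, -0.3, 0.8]
opening: -0.004
```

```bash
python3 -c "
from h import *
st([-.080,.007,.0035],-12)
d,K=cam('scene'); crop(d,200,300,180,260,7,'pics/s7.png')"
```

```text
t 6.85 tcp_reader mm [-78.8   7.5   9.5] F [-7.3 -0.3  0.8] open -0.0 q [-0.36  0.1   2.17  0.08  0.67 -1.88]
dr needed deg [ 0.02 -0.14 -0.01]
shift tool cm [ 0.24 -0.05  0.56]  in aligned tool [ 0.24 -0.05  0.56]
```

View pics/s7.png

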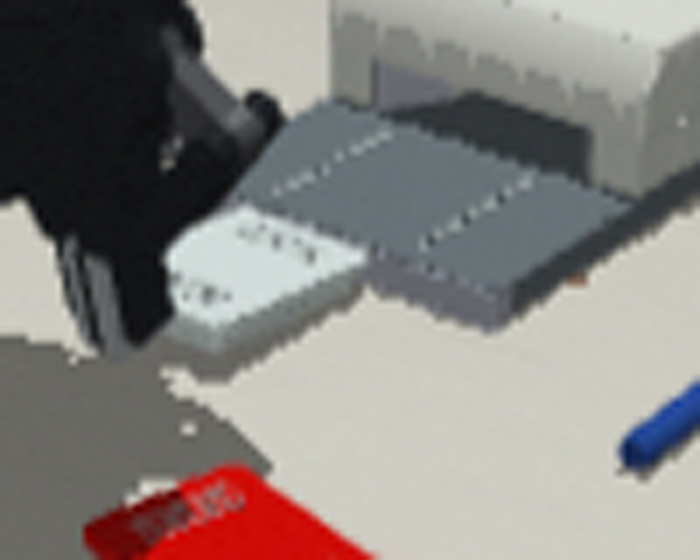

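Request:
move_arm(
  xyz=[
    [-0.08,0,-0.27],
    [-0.08,0,-0.27],
    [-0.1,0,-0.26],
    [-0.1,0,-0.26],
    [-0.12,0,-0.245],
    [-0.125,0,-0.245],
    [-0.15,0,-0.23],
    [-0.15,0,-0.23],
    [0,0,0],
  ],
  dr=[
    [0,0,0],
    [0,0,0],
    [0,0,0],
    [0,0,0],
    [0,0,0],
    [0,0,0],
    [0,0,0],
    [0,0,0],
    [0,0,0],
  ],
  claw=[-1,-1,-1,-1,-1,-1,-1,-1,-1],
)

```text
time: 7.8
tool_pos: [0.487, -0.0397, 0.0314]
orientation: [0.059, 0.993, -0.006, 0.103]
contact_force: [-9.3, 1.1, 3.5]
opening: 0.004
```

```bash
python3 -c "
from h import *
st([-.080,.007,.0035],-12)
d,K=cam('scene'); crop(d,200,300,180,260,7,'pics/s8.png')"
```

```text
t 7.8 tcp_reader mm [-74.1   7.5  31.4] F [-9.3  1.1  3.5] open 0.0 q [-0.36  0.06  2.16  0.08  0.72 -1.87]
dr needed deg [ 0.02 -0.16  0.01]
shift tool cm [ 1.15 -0.05  2.61]  in aligned tool [ 1.16 -0.05  2.61]
```

View pics/s8.png

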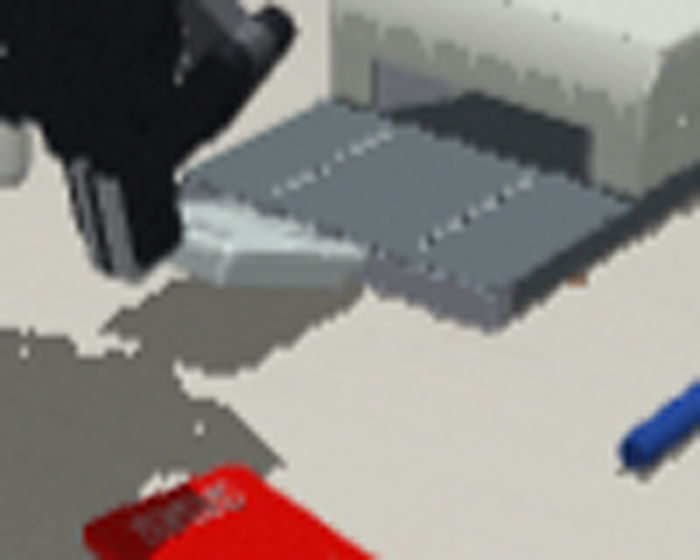

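Request:
move_arm(
  xyz=[
    [-0.165,0,-0.215],
    [-0.165,0,-0.215],
    [-0.19,0,-0.19],
    [-0.19,0,-0.19],
    [-0.21,0,-0.17],
    [-0.21,0,-0.17],
    [-0.225,0,-0.145],
    [-0.225,0,-0.145],
    [0,0,0],
  ],
  dr=[
    [0,0,0],
    [0,0,0],
    [0,0,0],
    [0,0,0],
    [0,0,0],
    [0,0,0],
    [0,0,0],
    [0,0,0],
    [0,0,0],
  ],
  claw=[-1,-1,-1,-1,-1,-1,-1,-1,-1],
)

```text
time: 8.75
tool_pos: [0.501, -0.0418, 0.0492]
orientation: [0.059, 0.993, -0.006, 0.105]
contact_force: [1.0, -0.1, 0.8]
opening: -0.002
```

```bash
python3 -c "
from h import *
st([-.080,.007,.0035],-12)
d,K=cam('scene'); crop(d,200,300,170,250,7,'pics/s9.png')"
```

```text
t 8.75 tcp_reader mm [-60.    7.2  49.2] F [ 1.  -0.1  0.8] open -0.0 q [-0.35  0.06  2.12  0.07  0.76 -1.85]
dr needed deg [-0.02  0.05 -0.02]
shift tool cm [ 2.91 -0.02  4.05]  in aligned tool [ 2.91 -0.02  4.06]
```

View pics/s9.png

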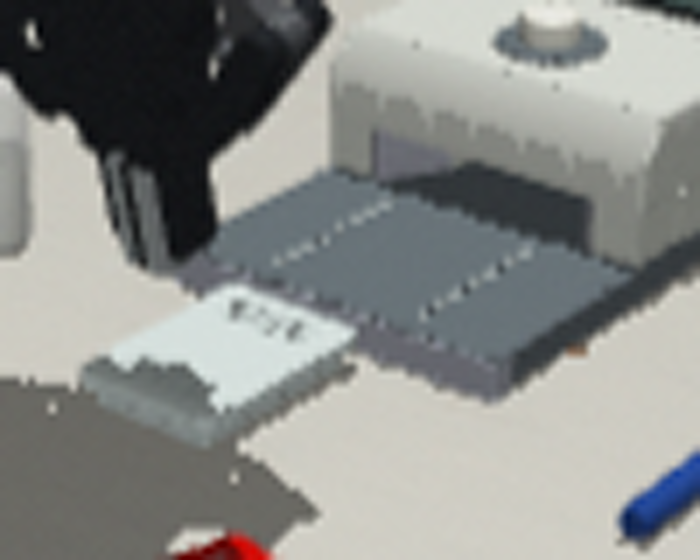

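The finger slid over the lip and the cassette fell back, face down and lying by the deck, so nothing is lost. I'll retreat, go in deeper under the lip, and tilt the tool more as it rises.

Request:
move_arm(
  xyz=[
    [1.8,0,-0.38],
    [1.8,0,-0.38],
    [1.8,0,-0.38],
    [0,0,0],
    [0,0,0],
  ],
  dr=[
    [0,0,0],
    [0,0,0],
    [0,0,0],
    [0,4,0],
    [0,0,0],
  ],
  claw=[-1,-1,-1,-1,-1],
)

```text
time: 9.3
tool_pos: [0.4465, -0.0354, 0.0492]
orientation: [0.059, 0.996, -0.004, 0.07]
contact_force: [0.9, -0.5, 0.2]
opening: 0.002
```

```bash
python3 -c "
from h import *
st([-.112,.007,.0025],-8)
P=whitemask(.012,None)
for x in range(-95,8,5):
    k=abs(P[:,0]-x)<1.5
    if k.sum()>5: print(x,P[k,1].min().round(1),P[k,1].max().round(1),k.sum())
for y in range(-20,30,8):
    k=abs(P[:,1]-y)<1.5
    if k.sum()>5: print('y',y,P[k,0].min().round(1),P[k,0].max().round(1))
d,K=cam('top'); crop(d,190,290,120,240,5,'pics/t10.png')"
```

```text
t 9.3 tcp_reader mm [-114.9    7.    49.2] F [ 0.9 -0.5  0.2] open 0.0 q [-0.37 -0.04  2.21  0.05  0.84 -1.86]
dr needed deg [-0.03  0.07 -0.02]
shift tool cm [ 0.37 -0.    4.67]  in aligned tool [ 0.37 -0.    4.67]
-70 -15.5 31.3 401
-65 -16.4 31.8 242
-60 -15.7 30.4 235
-55 -15.0 31.1 390
-50 -16.5 31.7 415
-45 -16.0 30.4 399
-40 -15.1 30.8 394
-35 -15.0 31.5 400
-30 -16.4 31.3 406
-25 -15.1 30.5 391
-20 -15.1 31.3 275
-15 -16.5 31.6 271
-10 -16.2 30.6 379
-5 -13.1 27.0 53
y -12 -72.4 -6.1
y -4 -71.9 -6.4
y 4 -72.8 -6.4
y 12 -72.1 -6.7
y 20 -72.7 -5.5
y 28 -71.5 -6.5
```

View pics/t10.png

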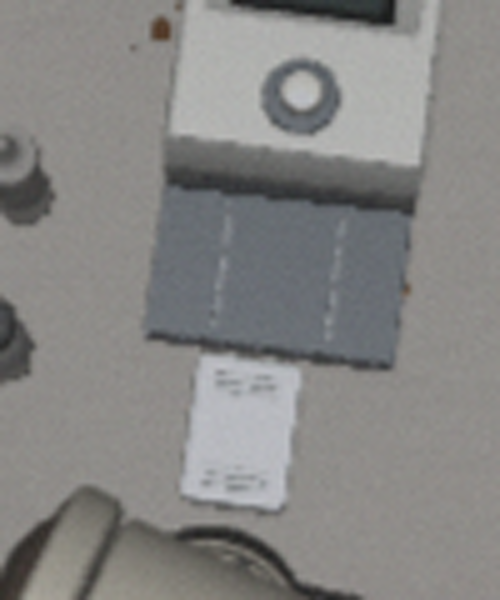

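Request:
move_arm(
  xyz=[
    [0.31,0,2.23],
    [0.31,0,2.23],
    [-0.66,0,0.15],
    [-0.66,0,0.15],
    [-0.66,0,0.1],
    [0,0,0],
    [0,0,0],
  ],
  dr=[
    [0,0,0],
    [0,0,0],
    [0,0,0],
    [0,0,0],
    [0,0,0],
    [0,0,0],
    [0,0,0],
  ],
  claw=[-1,-1,-1,-1,-1,-1,-1],
)

```text
time: 10.1
tool_pos: [0.4661, -0.0375, 0.0028]
orientation: [0.059, 0.996, -0.004, 0.07]
contact_force: [-0.4, 0.0, -1.2]
opening: 0.002
```

```bash
python3 -c "
from h import *
st([-.080,.007,.0018],-8)"
```

```text
t 10.1 tcp_reader mm [-95.1   7.3   2.8] F [-0.4  0.  -1.2] open 0.0 q [-0.36  0.12  2.16  0.05  0.72 -1.85]
dr needed deg [-0.01  0.03 -0.01]
shift tool cm [-1.49 -0.03  0.31]  in aligned tool [-1.49 -0.03  0.31]
```

Now I'll push forward to TCP x ≈ −79.5 at z ≈ 1.8.

Request:
move_arm(
  xyz=[
    [-0.3,0,0.06],
    [-0.3,0,0.06],
    [-0.3,0,0.06],
    [-0.3,0,0.06],
    [-0.2,0,0.04],
    [-0.15,0,0.02],
    [-0.1,0,0.01],
    [0,0,0],
  ],
  dr=[
    [0,0,0],
    [0,0,0],
    [0,0,0],
    [0,0,0],
    [0,0,0],
    [0,0,0],
    [0,0,0],
    [0,0,0],
  ],
  claw=[-1,-1,-1,-1,-1,-1,-1,-1],
)

```text
time: 10.9
tool_pos: [0.4819, -0.0393, 0.0015]
orientation: [0.059, 0.996, -0.004, 0.069]
contact_force: [-1.3, 0.3, 0.7]
opening: 0.001
```

```bash
python3 -c "
from h import *
st([-.080,.007,.0018],-8)"
```

```text
t 10.9 tcp_reader mm [-79.2   7.3   1.5] F [-1.3  0.3  0.7] open 0.0 q [-0.35  0.16  2.12  0.05  0.73 -1.84]
dr needed deg [ 0.   -0.07 -0.01]
shift tool cm [ 0.07 -0.03 -0.04]  in aligned tool [ 0.07 -0.03 -0.04]
```

```bash
cat > path.py <<'E'
from h import *
import sys
def A(p):
    c,s=np.cos(p),np.sin(p)
    return np.array([-70*c-5*s, 66*s+7*c if p<np.radians(60) else 70*s])+[1.4,0]
def tcp(phi,bias):
    p=np.radians(phi); a=np.radians(8+.4*min(phi,75)); s=4+.6*min(phi/40,1)
    F=A(p)+s*np.array([np.sin(a),-np.cos(a)]); T=F-11*np.array([np.cos(a),np.sin(a)])
    return T+[bias,0],np.degrees(a)
def rows(phis,bias,cmd0,a0):
    x,a=np.array(cmd0,float),a0
    for ph in phis:
        t,an=tcp(ph,bias); f,u=t-x; r=np.radians(a)
        print(f'phi {ph}: [{-(np.cos(r)*f+np.sin(r)*u)/10:.3f}, 0, {(np.sin(r)*f-np.cos(r)*u)/10:.3f}] dry {-(an-a):.2f}  target {t.round(1)} a {an:.1f}')
        x,a=t,an
E
python3 -c "
from path import *
print(tcp(0,0)); rows([0,2.5,5,7.5,10,12.5,15,17.5,20,22.5,25,27.5,30],1.2,(-79.2,1.5),8)"
```

```text
(array([-78.93625635,   1.50802361]), np.float64(8.0))
phi 0: [-0.145, 0, 0.020] dry -0.00  target [-77.7   1.5] a 8.0
phi 2.5: [-0.032, 0, -0.264] dry -1.00  target [-77.8   4.2] a 9.0
phi 5: [-0.050, 0, -0.259] dry -1.00  target [-77.7   6.8] a 10.0
phi 7.5: [-0.068, 0, -0.254] dry -1.00  target [-77.5   9.4] a 11.0
phi 10: [-0.085, 0, -0.247] dry -1.00  target [-77.1  12. ] a 12.0
phi 12.5: [-0.102, 0, -0.240] dry -1.00  target [-76.6  14.6] a 13.0
phi 15: [-0.119, 0, -0.231] dry -1.00  target [-76.   17.1] a 14.0
phi 17.5: [-0.135, 0, -0.221] dry -1.00  target [-75.2  19.6] a 15.0
phi 20: [-0.151, 0, -0.211] dry -1.00  target [-74.3  22. ] a 16.0
phi 22.5: [-0.166, 0, -0.200] dry -1.00  target [-73.2  24.4] a 17.0
phi 25: [-0.180, 0, -0.187] dry -1.00  target [-72.1  26.7] a 18.0
phi 27.5: [-0.193, 0, -0.174] dry -1.00  target [-70.8  28.9] a 19.0
phi 30: [-0.206, 0, -0.160] dry -1.00  target [-69.3  31.1] a 20.0
```

Request:
move_arm(
  xyz=[
    [-0.145,0,0.01],
    [-0.03,0,-0.26],
    [-0.05,0,-0.26],
    [-0.07,0,-0.25],
    [-0.085,0,-0.25],
    [-0.1,0,-0.24],
    [-0.12,0,-0.23],
    [-0.135,0,-0.22],
    [0,0,0],
  ],
  dr=[
    [0,0,0],
    [0,-1,0],
    [0,-1,0],
    [0,-1,0],
    [0,-1,0],
    [0,-1,0],
    [0,-1,0],
    [0,-1,0],
    [0,0,0],
  ],
  claw=[-1,-1,-1,-1,-1,-1,-1,-1,-1],
)

```text
time: 11.8
tool_pos: [0.4847, -0.0393, 0.0192]
orientation: [0.059, 0.99, -0.007, 0.129]
contact_force: [-5.7, -0.2, 0.8]
opening: 0.004
```

```bash
python3 -c "
from h import *
st([-.0752,.0073,.0196],-15)
d,K=cam('scene'); crop(d,200,300,180,260,7,'pics/s11.png')"
```

```text
t 11.8 tcp_reader mm [-76.5   7.6  19.2] F [-5.7 -0.2  0.8] open 0.0 q [-0.37  0.06  2.21  0.11  0.63 -1.91]
dr needed deg [ 0.03 -0.14 -0.02]
shift tool cm [-0.14 -0.03 -0.01]  in aligned tool [-0.14 -0.03 -0.01]
```

View pics/s11.png

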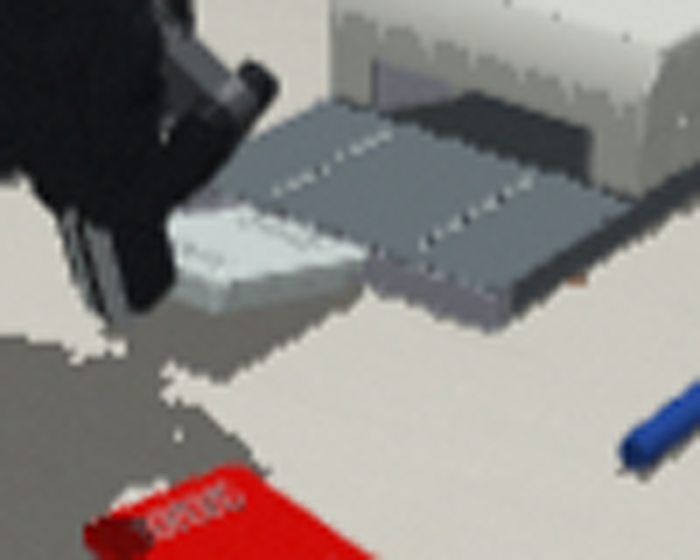

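```bash
python3 -c "
from path import *
rows(np.arange(20,101,2.5),1.2,tcp(17.5,1.2)[0],15)"
```

```text
phi 20.0: [-0.151, 0, -0.211] dry -1.00  target [-74.3  22. ] a 16.0
phi 22.5: [-0.166, 0, -0.200] dry -1.00  target [-73.2  24.4] a 17.0
phi 25.0: [-0.180, 0, -0.187] dry -1.00  target [-72.1  26.7] a 18.0
phi 27.5: [-0.193, 0, -0.174] dry -1.00  target [-70.8  28.9] a 19.0
phi 30.0: [-0.206, 0, -0.160] dry -1.00  target [-69.3  31.1] a 20.0
phi 32.5: [-0.218, 0, -0.146] dry -1.00  target [-67.8  33.2] a 21.0
phi 35.0: [-0.229, 0, -0.130] dry -1.00  target [-66.1  35.3] a 22.0
phi 37.5: [-0.239, 0, -0.115] dry -1.00  target [-64.3  37.2] a 23.0
phi 40.0: [-0.249, 0, -0.098] dry -1.00  target [-62.4  39.1] a 24.0
phi 42.5: [-0.257, 0, -0.085] dry -1.00  target [-60.4  40.9] a 25.0
phi 45.0: [-0.264, 0, -0.068] dry -1.00  target [-58.3  42.7] a 26.0
phi 47.5: [-0.271, 0, -0.050] dry -1.00  target [-56.1  44.3] a 27.0
phi 50.0: [-0.276, 0, -0.032] dry -1.00  target [-53.8  45.8] a 28.0
phi 52.5: [-0.280, 0, -0.014] dry -1.00  target [-51.4  47.3] a 29.0
phi 55.0: [-0.283, 0, 0.005] dry -1.00  target [-48.9  48.6] a 30.0
phi 57.5: [-0.285, 0, 0.023] dry -1.00  target [-46.3  49.8] a 31.
[... 448 characters left out ...]
  target [-26.2  57.2] a 38.0
phi 77.5: [-0.274, 0, 0.122] dry -0.00  target [-23.3  57.9] a 38.0
phi 80.0: [-0.269, 0, 0.135] dry -0.00  target [-20.3  58.5] a 38.0
phi 82.5: [-0.264, 0, 0.147] dry -0.00  target [-17.3  59. ] a 38.0
phi 85.0: [-0.258, 0, 0.159] dry -0.00  target [-14.3  59.3] a 38.0
phi 87.5: [-0.251, 0, 0.171] dry -0.00  target [-11.3  59.5] a 38.0
phi 90.0: [-0.244, 0, 0.182] dry -0.00  target [-8.2 59.6] a 38.0
phi 92.5: [-0.237, 0, 0.194] dry -0.00  target [-5.2 59.5] a 38.0
phi 95.0: [-0.229, 0, 0.204] dry -0.00  target [-2.1 59.3] a 38.0
phi 97.5: [-0.221, 0, 0.215] dry -0.00  target [ 0.9 59. ] a 38.0
phi 100.0: [-0.212, 0, 0.224] dry -0.00  target [ 4.  58.5] a 38.0
```

Request:
move_arm(
  xyz=[
    [-0.15,0,-0.21],
    [-0.165,0,-0.2],
    [-0.18,0,-0.185],
    [-0.195,0,-0.175],
    [-0.205,0,-0.16],
    [-0.22,0,-0.145],
    [-0.23,0,-0.13],
    [-0.24,0,-0.115],
    [0,0,0],
  ],
  dr=[
    [0,-1,0],
    [0,-1,0],
    [0,-1,0],
    [0,-1,0],
    [0,-1,0],
    [0,-1,0],
    [0,-1,0],
    [0,-1,0],
    [0,0,0],
  ],
  claw=[-1,-1,-1,-1,-1,-1,-1,-1,-1],
)

```text
time: 12.75
tool_pos: [0.4976, -0.0414, 0.038]
orientation: [0.059, 0.978, -0.012, 0.2]
contact_force: [-0.2, -0.0, 0.8]
opening: 0.0
```

```bash
python3 -c "
from h import *
st([-.0643,.0073,.0372],-23)
d,K=cam('scene'); crop(d,200,300,170,250,7,'pics/s12.png')"
```

```text
t 12.75 tcp_reader mm [-63.4   7.2  38. ] F [-0.2 -0.   0.8] open 0.0 q [-0.39 -0.03  2.29  0.22  0.51 -2.01]
dr needed deg [-0.03  0.1  -0.03]
shift tool cm [0.11 0.01 0.04]  in aligned tool [0.11 0.01 0.04]
```

View pics/s12.png

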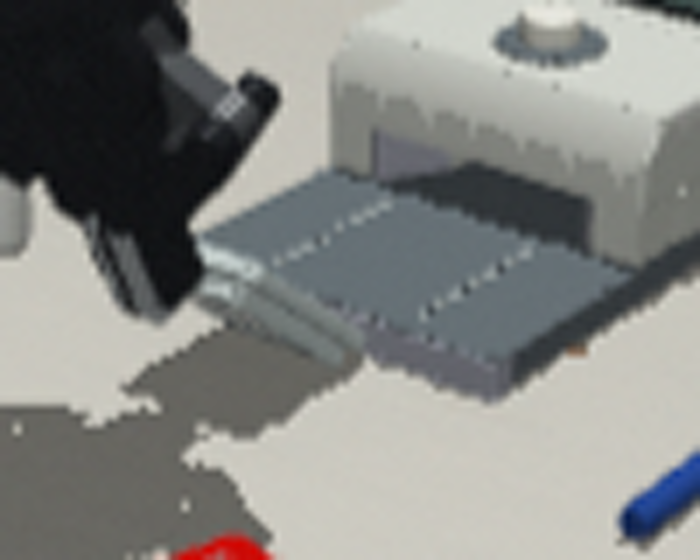

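Request:
move_arm(
  xyz=[
    [-0.25,0,-0.08],
    [-0.255,0,-0.075],
    [-0.265,0,-0.06],
    [-0.27,0,-0.045],
    [-0.275,0,-0.03],
    [-0.28,0,-0.01],
    [-0.285,0,0.005],
    [-0.285,0,0.02],
    [0,0,0],
  ],
  dr=[
    [0,-1,0],
    [0,-1,0],
    [0,-1,0],
    [0,-1,0],
    [0,-1,0],
    [0,-1,0],
    [0,-1,0],
    [0,-1,0],
    [0,0,0],
  ],
  claw=[-1,-1,-1,-1,-1,-1,-1,-1,-1],
)

```text
time: 13.7
tool_pos: [0.5166, -0.0438, 0.0515]
orientation: [0.057, 0.961, -0.016, 0.269]
contact_force: [-10.3, 2.7, 15.6]
opening: -0.001
```

```bash
python3 -c "
from h import *
st([-.0463,.0073,.0498],-31)
d,K=cam('scene'); crop(d,200,300,160,240,7,'pics/s13.png')"
```

```text
t 13.7 tcp_reader mm [-44.2   7.   51.5] F [-10.3   2.7  15.6] open -0.0 q [-0.41 -0.07  2.34  0.41  0.37 -2.21]
dr needed deg [-0.06  0.25 -0.  ]
shift tool cm [0.27 0.03 0.04]  in aligned tool [0.27 0.03 0.04]
```

View pics/s13.png

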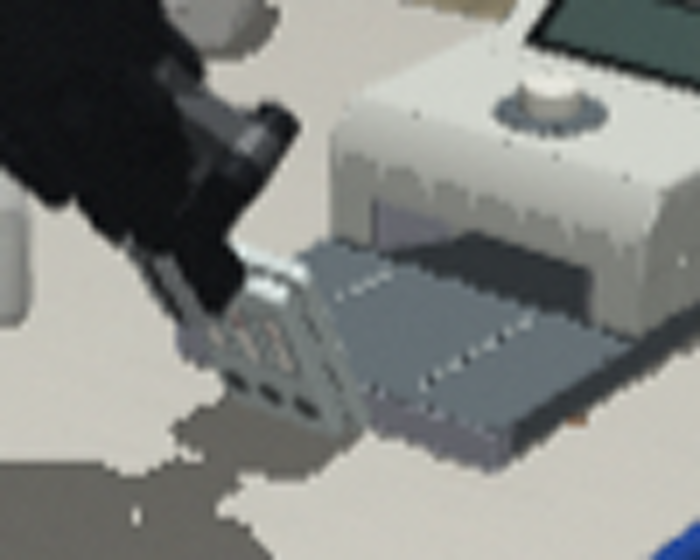

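Request:
move_arm(
  xyz=[
    [-0.31,0,0.06],
    [-0.3,0,0.08],
    [-0.3,0,0.08],
    [-0.3,0,0.09],
    [-0.3,0,0.1],
    [0,0,0],
  ],
  dr=[
    [0,0,0],
    [0,0,0],
    [0,0,0],
    [0,0,0],
    [0,0,0],
    [0,0,0],
  ],
  claw=[-1,-1,-1,-1,-1,-1],
)

```text
time: 14.35
tool_pos: [0.5359, -0.0471, 0.0599]
orientation: [0.058, 0.96, -0.018, 0.273]
contact_force: [-5.6, 5.2, 21.8]
opening: -0.001
```

```bash
python3 -c "
from h import *
st([-.0282,.0073,.055],-31)
d,K=cam('scene'); crop(d,200,300,160,240,7,'pics/s14.png')"
```

```text
t 14.35 tcp_reader mm [-24.7   6.   59.9] F [-5.6  5.2 21.8] open -0.0 q [-0.4  -0.04  2.29  0.39  0.38 -2.17]
dr needed deg [-0.19  0.78  0.01]
shift tool cm [0.56 0.13 0.23]  in aligned tool [0.55 0.13 0.24]
```

View pics/s14.png

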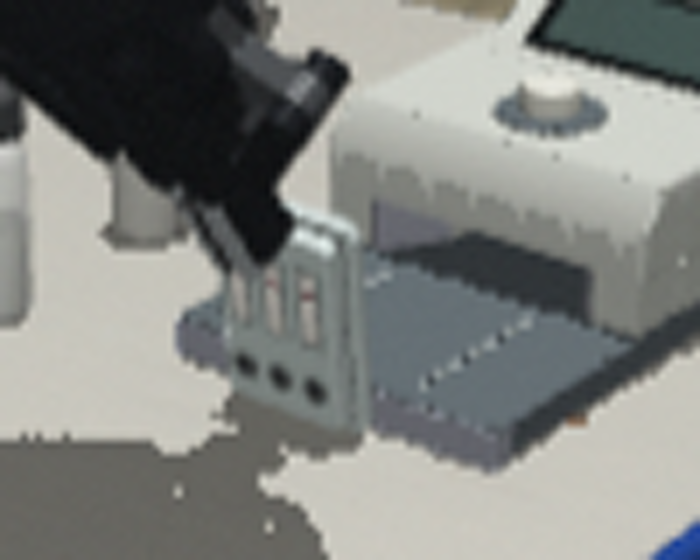

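Request:
move_arm(
  xyz=[
    [-0.08,0,-0.13],
    [-0.25,0,0.02],
    [-0.26,0,0.15],
    [-0.26,0,0.15],
    [0,0,0],
  ],
  dr=[
    [0,0,0],
    [0,0,0],
    [0,0,0],
    [0,0,0],
    [0,0,0],
  ],
  claw=[-1,-1,-1,-1,-1],
)

```text
time: 14.9
tool_pos: [0.5433, -0.0478, 0.0616]
orientation: [0.058, 0.96, -0.018, 0.272]
contact_force: [-2.5, 4.1, 16.1]
opening: -0.005
```

```bash
python3 -c "
from h import *
st([-.0182,.0073,.063],-31)
d,K=cam('scene'); crop(d,200,300,160,240,7,'pics/s15.png')"
```

```text
t 14.9 tcp_reader mm [-17.3   6.2  61.6] F [-2.5  4.1 16.1] open -0.0 q [-0.39 -0.02  2.27  0.38  0.38 -2.15]
dr needed deg [-0.17  0.66 -0.  ]
shift tool cm [ 0.01  0.11 -0.16]  in aligned tool [ 0.01  0.11 -0.16]
```

View pics/s15.png

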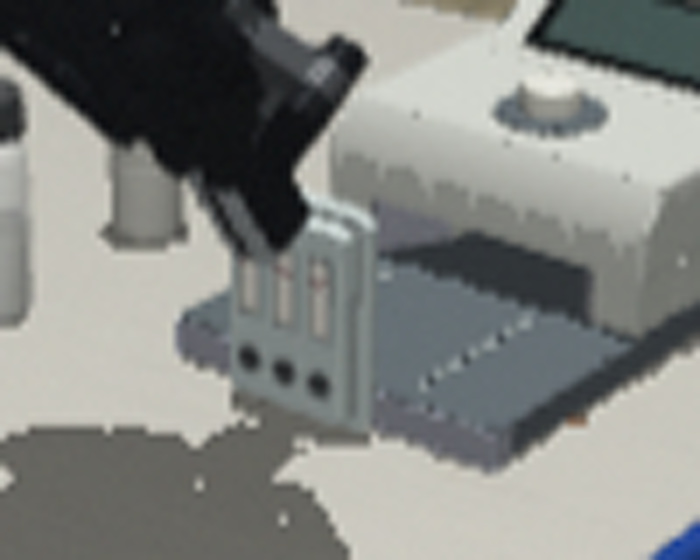

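Request:
move_arm(
  xyz=[
    [-0.15,0,-0.17],
    [-0.29,0,0.09],
    [-0.29,0,0.11],
    [-0.27,0,0.15],
    [-0.26,0,0.15],
    [-0.26,0,0.15],
    [0,0,0],
  ],
  dr=[
    [0,0,0],
    [0,0,0],
    [0,0,0],
    [0,0,0],
    [0,0,0],
    [0,0,0],
    [0,0,0],
  ],
  claw=[-1,-1,-1,-1,-1,-1,-1],
)

```text
time: 15.65
tool_pos: [0.5563, -0.049, 0.0627]
orientation: [0.058, 0.961, -0.017, 0.27]
contact_force: [0.8, 0.8, 6.5]
opening: -0.001
```

```bash
python3 -c "
from h import *
st([-.0182,.0073,.063],-31)
d,K=cam('scene'); crop(d,200,300,160,240,7,'pics/s16.png')"
```

```text
t 15.65 tcp_reader mm [-4.2  6.6 62.7] F [0.8 0.8 6.5] open -0.0 q [-0.38  0.01  2.23  0.35  0.39 -2.12]
dr needed deg [-0.1   0.34 -0.02]
shift tool cm [ 1.18  0.07 -0.75]  in aligned tool [ 1.18  0.07 -0.74]
```

View pics/s16.png

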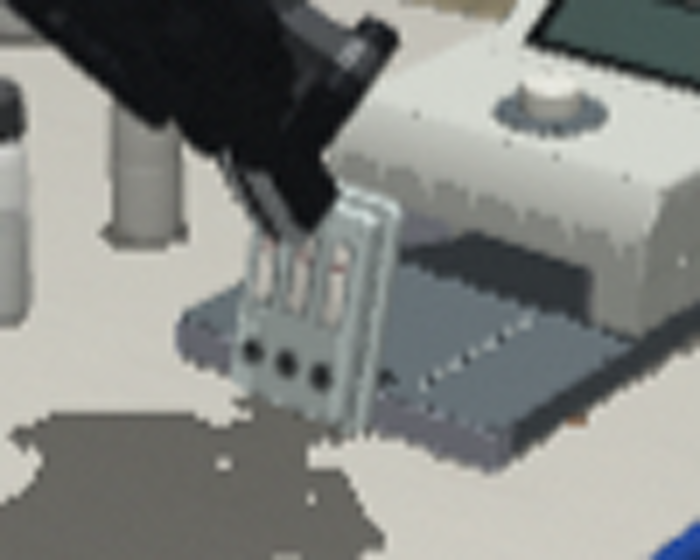

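Request:
move_arm(
  xyz=[
    [-0.27,0,0.13],
    [-0.26,0,0.15],
    [-0.26,0,0.15],
    [-0.26,0,0.16],
    [-0.25,0,0.17],
    [-0.25,0,0.17],
    [0,0,0],
  ],
  dr=[
    [0,0,0],
    [0,0,0],
    [0,0,0],
    [0,0,0],
    [0,0,0],
    [0,0,0],
    [0,0,0],
  ],
  claw=[-1,-1,-1,-1,-1,-1,-1],
)

```text
time: 16.4
tool_pos: [0.5714, -0.05, 0.0596]
orientation: [0.058, 0.962, -0.016, 0.266]
contact_force: [-0.4, -0.6, -0.8]
opening: 0.005
```

```bash
python3 -c "
from h import *
st([-.0182,.0073,.063],-31)
d,K=cam('scene'); crop(d,200,300,160,240,7,'pics/s17.png')"
```

```text
t 16.4 tcp_reader mm [10.9  7.4 59.6] F [-0.4 -0.6 -0.8] open 0.01 q [-0.37  0.06  2.18  0.34  0.39 -2.1 ]
dr needed deg [ 0.01 -0.09 -0.03]
shift tool cm [ 2.32 -0.01 -1.78]  in aligned tool [ 2.32 -0.01 -1.79]
```

View pics/s17.png

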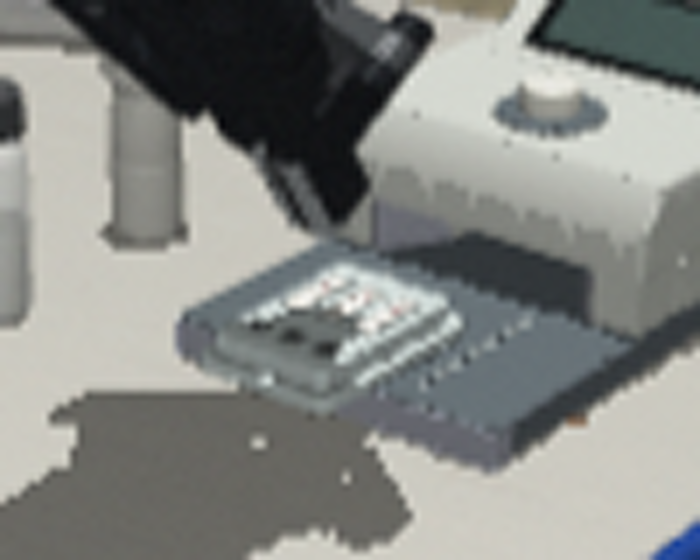

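Request:
move_arm(
  xyz=[
    [-1.0,0,-1.7],
    [1.5,0,-2.5],
    [1,0,-1.5],
    [0.5,0,0],
    [0.5,0,0],
    [0.5,0,0],
    [0,0,0],
  ],
  dr=[
    [0,0,0],
    [0,0,0],
    [0,7.75,0],
    [0,7.75,0],
    [0,7.75,0],
    [0,7.75,0],
    [0,0,0],
  ],
  claw=[-1,-1,-1,-1,-1,-1,-1],
)

```text
time: 17.15
tool_pos: [0.5174, -0.0439, 0.0974]
orientation: [0.059, 0.998, -0.0, -0.0]
contact_force: [-0.5, -0.2, 0.8]
opening: 0.001
```

```bash
python3 -c "
from h import *
st([.02,.055,.05],0)
d,K=cam('top'); crop(d,190,290,120,240,5,'pics/t18.png')
d,K=cam('scene'); crop(d,200,300,160,240,7,'pics/s18.png')"
```

```text
t 17.15 tcp_reader mm [-43.5   7.   97.4] F [-0.5 -0.2  0.8] open 0.0 q [-0.32  0.16  1.87 -0.    1.11 -1.77]
dr needed deg [-0.01 -0.04 -0.  ]
shift tool cm [-6.35  4.8   4.73]  in aligned tool [-6.35  4.8   4.74]
```

View pics/t18.png

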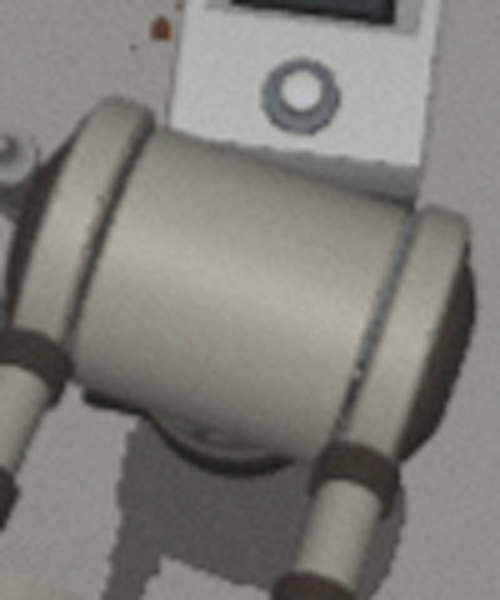

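View pics/s18.png

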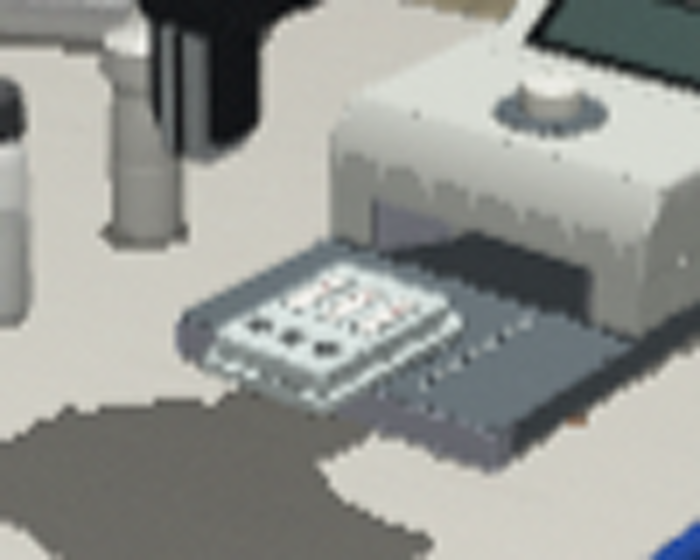

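```bash
python3 -c "
from h import *
d,K=cam('scene')
f=lambda u,v:(200+(u+.5)/7-.5,160+(v+.5)/7-.5)
for n,p,z in(('nearR bot',(323,411),.014),('nearR top',(323,395),.019),('farR top',(463,317),.019),('nearL top',(210,350),.019),('nearL bot',(206,366),.014),('cov nearR',(335,362),.026),('cov nearL',(222,330),.026),('cov farR',(450,300),.026),('deckcornerR',(493,440),.014),('deckcornerL',(180,318),.014)): print(n,(toR(onz(d,K,[f(*p)],z))*1e3).round(1))
"
```

```text
nearR bot [[-18.4 -15.1  14. ]]
nearR top [[-18.2 -14.9  19. ]]
farR top [[ 47.9 -15.8  19. ]]
nearL top [[-17.2  28.7  19. ]]
nearL bot [[-18.4  29.2  14. ]]
cov nearR [[-10.6 -13.1  26. ]]
cov nearL [[-15.6  25.3  26. ]]
cov farR [[ 43.1 -14.2  26. ]]
deckcornerR [[ -1.6 -62.9  14. ]]
deckcornerL [[ 0.8 56.3 14. ]]
```

Request:
move_arm(
  xyz=[
    [-1,3,-0.4],
    [-1.5,3,-0.4],
    [-1.5,3,-0.4],
    [-1,1.5,0],
    [-1,0,0],
    [0,0,0],
  ],
  dr=[
    [0,0,0],
    [0,0,0],
    [0,0,0],
    [0,0,0],
    [0,0,0],
    [0,0,0],
  ],
  claw=[-1,-1,-1,-1,-1,-1],
)

```text
time: 17.9
tool_pos: [0.5878, 0.0531, 0.1096]
orientation: [0.06, 0.998, -0.0, 0.001]
contact_force: [0.2, -0.8, 0.6]
opening: -0.002
```

```bash
python3 -c "
from h import *
st([.017,.065,.025],0)
d,K=cam('top'); crop(d,190,290,120,240,5,'pics/t19.png')"
```

```text
t 17.9 tcp_reader mm [ 15.  111.7 109.6] F [ 0.2 -0.8  0.6] open -0.0 q [-0.11  0.32  1.66 -0.    1.16 -1.57]
dr needed deg [-0.01  0.07 -0.01]
shift tool cm [-0.19 -4.67  8.47]  in aligned tool [-0.2  -4.67  8.46]
```

View pics/t19.png

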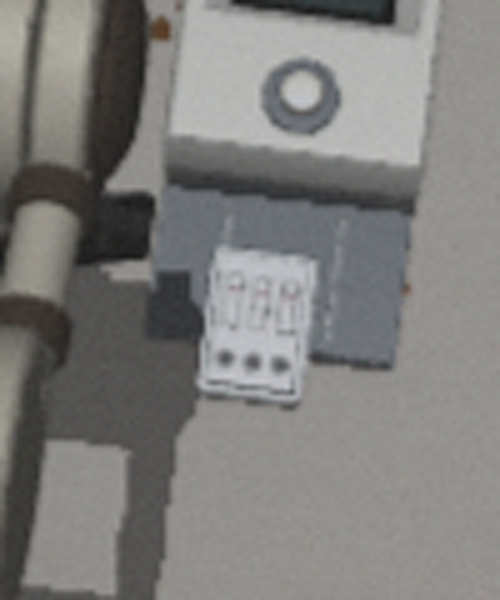

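```bash
cat >> h.py <<'E'
def cas_deck(thr=150,z=.019,xr=(-.03,.075),yr=(-.04,.05)):
    P=whitemask(z,None,thr,xr=xr,yr=yr)
    for x in range(-20,75,5):
        k=abs(P[:,0]-x)<1.5
        if k.sum()>20: print(x,P[k,1].min().round(1),P[k,1].max().round(1),'mid',((P[k,1].min()+P[k,1].max())/2).round(1))
    for y in range(-24,33,8):
        k=abs(P[:,1]-y)<1.5
        if k.sum()>20: print('y',y,P[k,0].min().round(1),P[k,0].max().round(1))
    r=cv2.minAreaRect(P[:,:2].astype(np.float32)); print(r)
E
python3 -c "
from h import *
cas_deck()"
```

```text
-20 -17.7 30.5 mid 6.4
-15 -18.3 30.0 mid 5.8
-10 -16.9 30.7 mid 6.9
-5 -18.7 31.4 mid 6.3
0 -17.4 31.2 mid 6.9
5 -17.2 30.5 mid 6.7
10 -16.7 31.1 mid 7.2
15 -17.8 31.8 mid 7.0
20 -17.3 30.6 mid 6.7
25 -16.6 30.9 mid 7.1
30 -16.9 31.5 mid 7.3
35 -17.6 31.9 mid 7.1
40 -17.0 30.5 mid 6.7
45 -16.4 30.3 mid 7.0
y -16 -21.5 44.9
y -8 -22.6 46.2
y 0 -22.4 45.4
y 8 -22.4 45.4
y 16 -22.7 45.6
y 24 -22.2 44.9
y 32 -18.8 42.8
((11.769876480102539, 6.579799652099609), (69.33906555175781, 50.35885238647461), 0.45848244428634644)
```

Request:
move_arm(
  xyz=[
    [0,-2.5,0],
    [0.1,-2.7,0],
    [0.2,0,3],
    [0,0,3],
    [0,0,2],
    [0,0,1.3],
    [0,0,0],
    [0,0,0],
  ],
  dr=[
    [0,0,0],
    [0,0,0],
    [0,0,0],
    [0,0,0],
    [0,0,0],
    [0,0,0],
    [0,0,0],
    [0,0,0],
  ],
  claw=[-1,-1,-1,-1,-1,-1,-1,-1],
)

```text
time: 18.8
tool_pos: [0.5785, 0.0019, 0.0169]
orientation: [0.06, 0.998, -0.0, 0.0]
contact_force: [0.4, -0.1, 0.9]
opening: 0.004
```

```bash
python3 -c "
from h import *
st([.012,.047,.017],0)
d,K=cam('scene'); crop(d,200,300,160,240,7,'pics/s20.png')"
```

```text
t 18.8 tcp_reader mm [11.8 59.7 16.9] F [ 0.4 -0.1  0.9] open 0.0 q [-0.21  0.43  1.73 -0.    0.98 -1.66]
dr needed deg [-0.    0.03 -0.06]
shift tool cm [-0.02 -1.27 -0.01]  in aligned tool [-0.02 -1.27 -0.01]
```

View pics/s20.png

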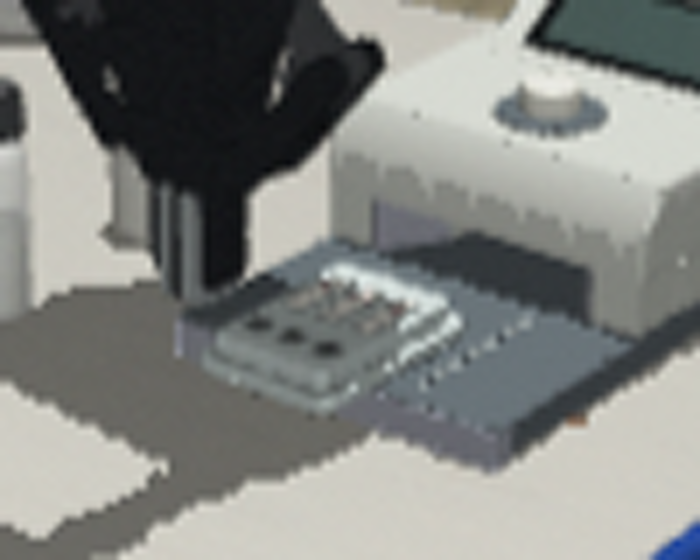

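Request:
move_arm(
  xyz=[
    [0,-0.4,0],
    [0,-0.4,0],
    [0,-0.4,0],
    [0,-0.2,0],
    [0,-0.2,0],
    [0,0,0],
  ],
  dr=[
    [0,0,0],
    [0,0,0],
    [0,0,0],
    [0,0,0],
    [0,0,0],
    [0,0,0],
  ],
  claw=[-1,-1,-1,-1,-1,-1],
)

```text
time: 19.45
tool_pos: [0.5766, -0.0138, 0.0166]
orientation: [0.06, 0.998, -0.0, -0.0]
contact_force: [0.2, -0.7, -0.1]
opening: 0.003
```

```bash
python3 -c "
from h import *
st([.012,.047,.017],0)
d,K=cam('scene'); crop(d,200,300,160,240,7,'pics/s21.png')
d,K=cam('top'); crop(d,190,290,120,240,5,'pics/t21.png')"
```

```text
t 19.45 tcp_reader mm [11.7 43.9 16.6] F [ 0.2 -0.7 -0.1] open 0.0 q [-0.23  0.42  1.73 -0.    0.98 -1.68]
dr needed deg [-0.   -0.   -0.04]
shift tool cm [-0.03  0.31 -0.04]  in aligned tool [-0.03  0.31 -0.04]
```

View pics/s21.png

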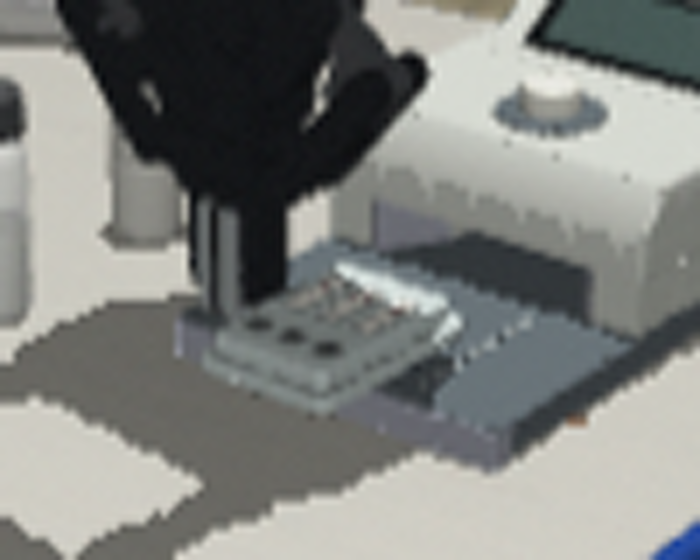

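View pics/t21.png

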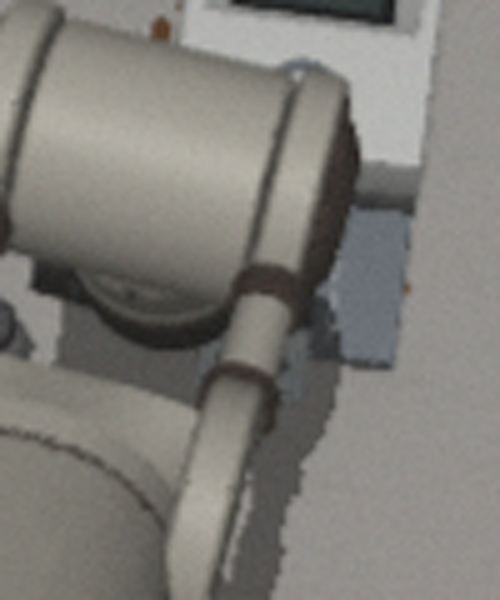

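Request:
move_arm(
  xyz=[
    [0,-0.2,0],
    [0,-0.2,0],
    [0,-0.2,0],
    [0,-0.2,0],
    [0,0,0],
  ],
  dr=[
    [0,0,0],
    [0,0,0],
    [0,0,0],
    [0,0,0],
    [0,0,0],
  ],
  claw=[-1,-1,-1,-1,-1],
)

```text
time: 20.05
tool_pos: [0.5756, -0.0217, 0.0166]
orientation: [0.06, 0.998, -0.0, -0.0]
contact_force: [0.4, -0.1, 0.3]
opening: -0.004
```

```bash
python3 -c "
from h import *
st([.012,.047,.017],0)
d,K=cam('scene'); crop(d,200,300,160,240,7,'pics/s22.png')
print(proj(d,K,toW([[-.022,-.018,.019],[-.022,-.025,.019],[.048,-.018,.019],[.048,-.025,.019]]))*7-[1400,1120])"
```

```text
t 20.05 tcp_reader mm [11.7 35.9 16.6] F [ 0.4 -0.1  0.3] open -0.0 q [-0.25  0.42  1.74 -0.    0.98 -1.7 ]
dr needed deg [-0.   -0.   -0.04]
shift tool cm [-0.03  1.11 -0.04]  in aligned tool [-0.03  1.11 -0.04]
[[320.21556547 400.04387181]
 [339.48203196 407.39058993]
 [466.23186831 315.93272547]
 [485.05158989 322.50082299]]
```

View pics/s22.png

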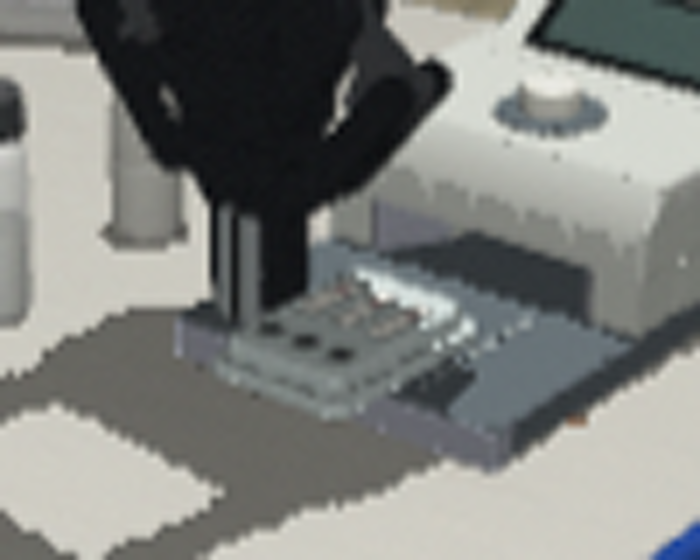

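Request:
move_arm(
  xyz=[
    [0,-0.13,0],
    [0,-0.12,0],
    [0,0,0],
    [0,1,0],
    [0,1,-1],
    [0,2,-2],
    [0,2,-3],
    [0,2,-2],
    [0,0,0],
  ],
  dr=[
    [0,0,0],
    [0,0,0],
    [0,0,0],
    [0,0,0],
    [0,0,0],
    [0,0,0],
    [0,0,0],
    [0,0,0],
    [0,0,0],
  ],
  claw=[-1,-1,-1,-1,-1,-1,-1,-1,-1],
)

```text
time: 21.0
tool_pos: [0.5877, 0.0583, 0.1012]
orientation: [0.058, 0.998, 0.0, 0.004]
contact_force: [-0.1, -0.6, 0.6]
opening: -0.001
```

```bash
python3 -c "
from h import *
st([-.05,.0,.05],0)
cas_deck(145)
d,K=cam('top'); crop(d,190,290,120,240,5,'pics/t23.png')"
```

```text
t 21.0 tcp_reader mm [ 14.3 116.8 101.2] F [-0.1 -0.6  0.6] open -0.0 q [-0.11  0.32  1.67  0.    1.14 -1.56]
dr needed deg [0.05 0.45 0.17]
shift tool cm [  6.5  -11.67   5.05]  in aligned tool [  6.43 -11.68   5.12]
-20 -25.4 23.4 mid -1.0
-15 -26.6 23.5 mid -1.5
-10 -26.9 24.2 mid -1.4
-5 -26.6 25.2 mid -0.7
0 -24.7 22.9 mid -0.9
5 -24.7 23.6 mid -0.5
10 -26.8 24.6 mid -1.1
15 -26.0 24.4 mid -0.8
20 -26.0 23.6 mid -1.2
25 -25.0 24.3 mid -0.4
30 -26.7 25.0 mid -0.9
35 -25.5 23.9 mid -0.8
40 -25.4 24.2 mid -0.6
45 -24.2 23.1 mid -0.5
y -24 -21.7 45.3
y -16 -22.4 45.2
y -8 -22.6 46.4
y 0 -22.8 45.4
y 8 -22.4 45.8
y 16 -22.7 45.6
y 24 -20.8 44.5
((8.066112518310547, -1.7712879180908203), (77.20406341552734, 55.15175247192383), 2.5013251304626465)
```

View pics/t23.png

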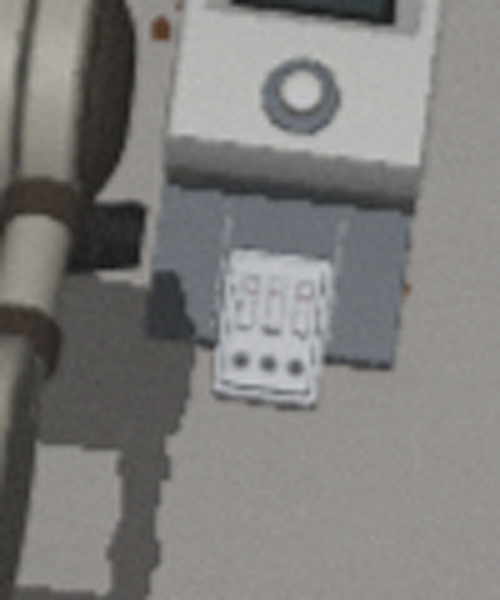

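Request:
move_arm(
  xyz=[
    [1.8,-2.9,0],
    [1.8,-2.9,0],
    [1.9,-2.95,0],
    [1.9,-2.95,0],
    [0,0,3],
    [0,0,3],
    [0,0,2.4],
    [0,0,0],
    [0,0,0],
  ],
  dr=[
    [0,0.4,0.1],
    [0,0,0],
    [0,0,0],
    [0,0,0],
    [0,0,0],
    [0,0,0],
    [0,0,0],
    [0,0,0],
    [0,0,0],
  ],
  claw=[-1,-1,-1,-1,-1,-1,-1,-1,-1],
)

```text
time: 22.0
tool_pos: [0.4958, -0.0517, 0.0124]
orientation: [0.061, 0.998, 0.0, -0.005]
contact_force: [0.2, -0.5, 0.5]
opening: -0.001
```

```bash
python3 -c "
from h import *
st([-.045,-.0005,.0165],0)"
```

```text
t 22.0 tcp_reader mm [-64.   -3.3  12.4] F [ 0.2 -0.5  0.5] open -0.0 q [-0.35  0.27  1.95 -0.    0.93 -1.79]
dr needed deg [ 0.02 -0.54 -0.15]
shift tool cm [-1.89  0.29 -0.43]  in aligned tool [-1.9   0.28 -0.41]
```

Request:
move_arm(
  xyz=[
    [0,0.24,-0.45],
    [-0.95,0,0],
    [-0.95,0,0],
    [0,0,0],
  ],
  dr=[
    [0,-0.5,-0.15],
    [0,0,0],
    [0,0,0],
    [0,0,0],
  ],
  claw=[-1,-1,-1,-1],
)

```text
time: 22.4
tool_pos: [0.5185, -0.0522, 0.0188]
orientation: [0.059, 0.998, -0.001, 0.003]
contact_force: [0.3, 0.7, 1.0]
opening: 0.002
```

```bash
python3 -c "
from h import *
st([.0404,-.0007,.0165],0)"
```

```text
t 22.4 tcp_reader mm [-41.4  -1.1  18.8] F [0.3 0.7 1. ] open 0.0 q [-0.33  0.3   1.9   0.    0.94 -1.79]
dr needed deg [-0.05  0.31  0.04]
shift tool cm [-8.18  0.03  0.28]  in aligned tool [-8.18  0.04  0.23]
```

Request:
move_arm(
  xyz=[
    [-0.3,0,0.18],
    [-0.4,0,0],
    [-0.4,0,0],
    [-0.4,0,0],
    [-0.4,0,0],
    [-0.4,0,0],
    [-0.4,0,0],
    [-0.4,0,0],
    [-0.4,0,0],
    [0,0,0],
  ],
  dr=[
    [0,0.3,0],
    [0,0,0],
    [0,0,0],
    [0,0,0],
    [0,0,0],
    [0,0,0],
    [0,0,0],
    [0,0,0],
    [0,0,0],
    [0,0,0],
  ],
  claw=[-1,-1,-1,-1,-1,-1,-1,-1,-1,-1],
)

```text
time: 23.4
tool_pos: [0.5513, -0.0558, 0.0157]
orientation: [0.059, 0.998, 0.0, -0.001]
contact_force: [-0.1, -0.4, -0.3]
opening: 0.001
```

```bash
python3 -c "
from h import *
st([.0404,-.0007,.0165],0)
d,K=cam('scene'); crop(d,200,300,160,240,7,'pics/s24.png')
d,K=cam('top'); crop(d,190,290,120,240,5,'pics/t24.png')"
```

```text
t 23.4 tcp_reader mm [-8.3 -0.8 15.7] F [-0.1 -0.4 -0.3] open 0.0 q [-0.32  0.38  1.8  -0.    0.97 -1.77]
dr needed deg [-0.01 -0.16  0.03]
shift tool cm [-4.87  0.01 -0.09]  in aligned tool [-4.87  0.01 -0.08]
```

View pics/s24.png

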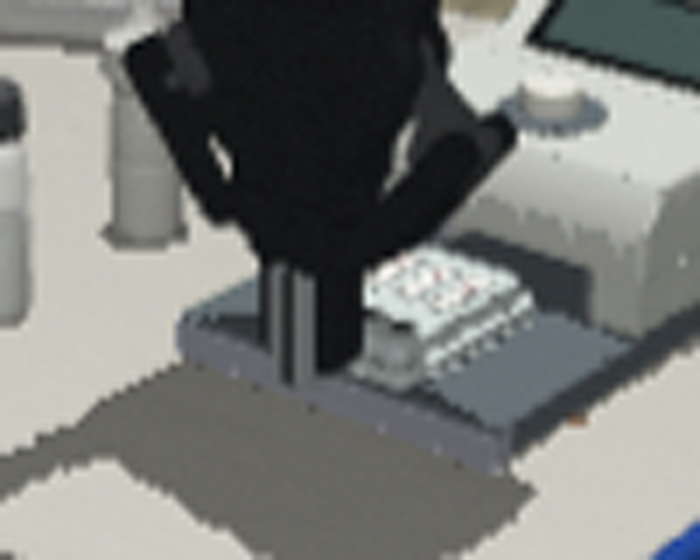

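View pics/t24.png

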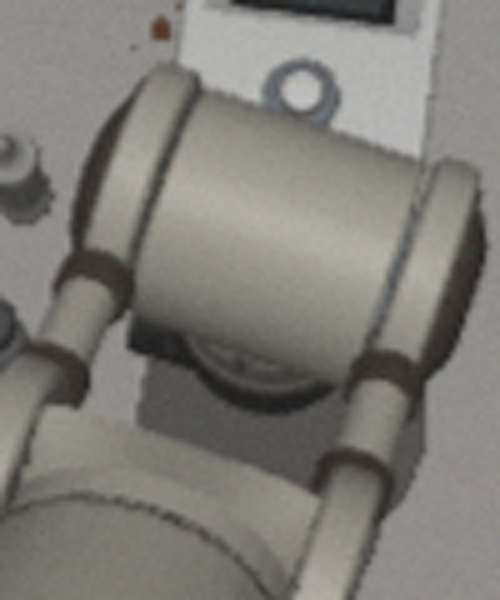

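Request:
move_arm(
  xyz=[
    [-0.3,0,-0.1],
    [-0.4,0,0],
    [-0.4,0,0],
    [-0.4,0,0],
    [-0.4,0,0],
    [-0.4,0,0],
    [-0.4,0,0],
    [-0.4,0,0],
    [-0.4,0,0],
    [0,0,0],
  ],
  dr=[
    [0,0,0],
    [0,0,0],
    [0,0,0],
    [0,0,0],
    [0,0,0],
    [0,0,0],
    [0,0,0],
    [0,0,0],
    [0,0,0],
    [0,0,0],
  ],
  claw=[-1,-1,-1,-1,-1,-1,-1,-1,-1,-1],
)

```text
time: 24.5
tool_pos: [0.5862, -0.06, 0.0166]
orientation: [0.059, 0.998, 0.0, -0.001]
contact_force: [-0.2, 0.4, -0.3]
opening: 0.0
```

```bash
python3 -c "
from h import *
st([.0404,-.0007,.0165],0)
d,K=cam('scene'); crop(d,200,300,160,240,7,'pics/s25.png')"
```

```text
t 24.5 tcp_reader mm [26.8 -0.8 16.6] F [-0.2  0.4 -0.3] open 0.0 q [-0.31  0.45  1.7  -0.    1.   -1.76]
dr needed deg [-0.01 -0.14  0.02]
shift tool cm [-1.36  0.01  0.  ]  in aligned tool [-1.36  0.01  0.01]
```

View pics/s25.png

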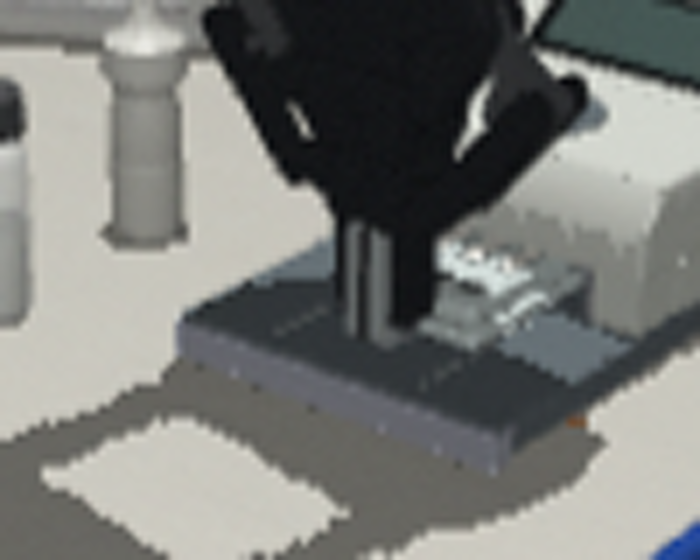

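Request:
move_arm(
  xyz=[
    [-0.2,0,0],
    [-0.2,0,0],
    [-0.2,0,0],
    [-0.2,0,0],
    [-0.2,0,0],
    [-0.15,0,0],
    [-0.1,0,0],
    [0,0,0],
  ],
  dr=[
    [0,0,0],
    [0,0,0],
    [0,0,0],
    [0,0,0],
    [0,0,0],
    [0,0,0],
    [0,0,0],
    [0,0,0],
  ],
  claw=[-1,-1,-1,-1,-1,-1,-1,-1],
)

```text
time: 25.35
tool_pos: [0.598, -0.0613, 0.0165]
orientation: [0.059, 0.998, 0.0, -0.002]
contact_force: [0.1, -1.0, 0.0]
opening: 0.003
```

```bash
python3 -c "
from h import *
st([.0404,-.0007,.0165],0)"
```

```text
t 25.35 tcp_reader mm [38.7 -0.7 16.5] F [ 0.1 -1.   0. ] open 0.0 q [-0.3   0.48  1.66 -0.    1.01 -1.75]
dr needed deg [-0.   -0.19  0.03]
shift tool cm [-0.17 -0.   -0.  ]  in aligned tool [-0.17 -0.   -0.  ]
```

Request:
move_arm(
  xyz=[
    [-0.1,0,0],
    [-0.1,0,0],
    [-0.1,0,0],
    [0,0,0],
  ],
  dr=[
    [0,0,0],
    [0,0,0],
    [0,0,0],
    [0,0,0],
  ],
  claw=[-1,-1,-1,-1],
)

```text
time: 25.75
tool_pos: [0.6, -0.0615, 0.0162]
orientation: [0.059, 0.998, 0.0, -0.003]
contact_force: [-4.8, 0.0, 3.0]
opening: -0.0
```

```bash
python3 -c "
from h import *
st([.0404,-.0007,.0165],0)"
```

```text
t 25.75 tcp_reader mm [40.7 -0.7 16.2] F [-4.8  0.   3. ] open -0.0 q [-0.3   0.48  1.65 -0.    1.01 -1.75]
dr needed deg [ 0.   -0.33  0.03]
shift tool cm [ 0.03 -0.   -0.03]  in aligned tool [ 0.03 -0.   -0.03]
```

The contact force came at x = 40.7 mm, and the predicted home position was 40.4 mm. One more small press to seat it, then I'll back off and look.

Request:
move_arm(
  xyz=[
    [-0.1,0,0],
    [0,0,0],
    [0.8,0,0],
    [1.5,0,0],
    [2,0,-1],
    [2,-2,-3],
    [0,-4,-2],
    [0,-4,-2],
    [0,-2,0],
    [0,0,0],
  ],
  dr=[
    [0,0,0],
    [0,0,0],
    [0,0,0],
    [0,0,0],
    [0,0,0],
    [0,0,0],
    [0,0,0],
    [0,0,0],
    [0,0,0],
    [0,0,0],
  ],
  claw=[-1,-1,-1,-1,-1,-1,-1,-1,-1,-1],
)

```text
time: 26.75
tool_pos: [0.5261, -0.1766, 0.098]
orientation: [0.061, 0.998, -0.001, 0.0]
contact_force: [-0.4, 0.8, -0.8]
opening: 0.003
```

```bash
python3 -c "
from h import *
st([.1135,0,.085],0)
d,K=cam('scene'); crop(d,200,330,140,240,6,'pics/s26.png')
d,K=cam('top'); crop(d,190,310,100,240,4,'pics/t26.png')
P=whitemask(.019,None,150,xr=(.03,.07),yr=(-.04,.04))
for y in range(-24,28,8):
    k=abs(P[:,1]-y)<1.5
    if k.sum()>5: print('y',y,P[k,0].min().round(1),P[k,0].max().round(1))
k=P[:,0]<65; print(P[k,1].min(),P[k,1].max())
for n,p,z in (('button',(250,139.3),.072),): print(n,toR(onz(d,K,[p],z))*1e3)
"
```

```text
t 26.75 tcp_reader mm [ -19.1 -123.7   98. ] F [-0.4  0.8 -0.8] open 0.0 q [-0.54  0.25  1.77 -0.    1.12 -1.99]
dr needed deg [-0.12  0.04 -0.18]
shift tool cm [-13.22  12.42   1.29]  in aligned tool [-13.26  12.37   1.3 ]
y -24 52.7 70.0
y -16 53.3 64.7
y -8 52.3 69.7
y 0 53.0 64.1
y 8 52.5 69.9
y 16 51.5 69.8
y 24 54.9 62.8
-26.46304185546057 23.916009821728096
button [[ 1.08632328e+02 -4.05395213e-02  7.20000000e+01]]
```

View pics/s26.png

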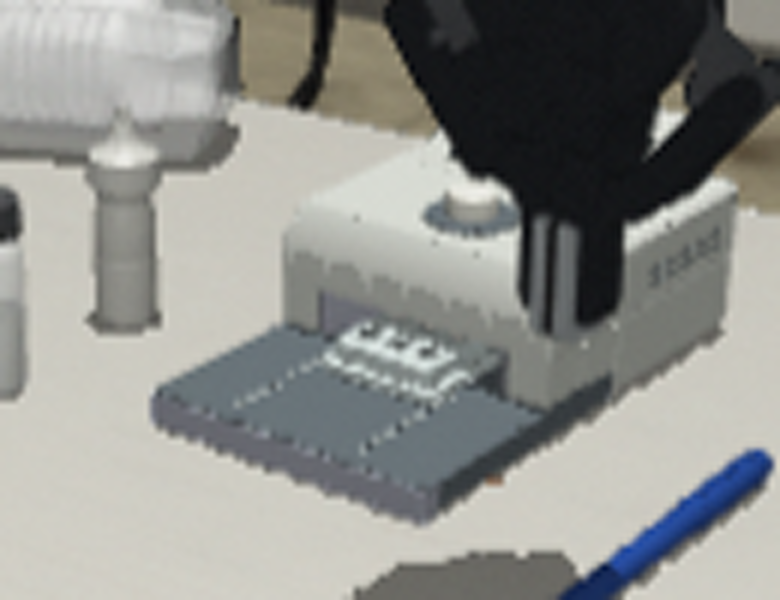

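View pics/t26.png

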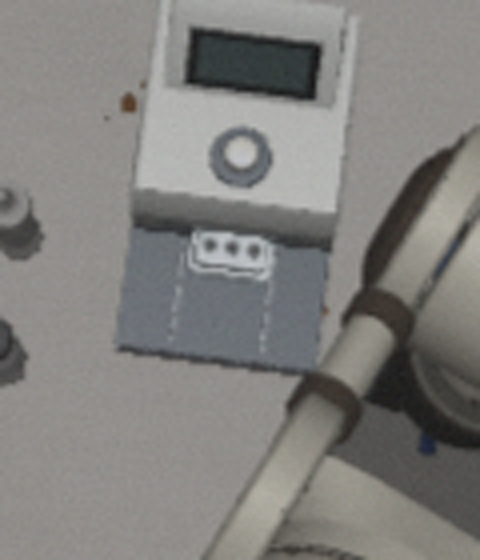

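Request:
move_arm(
  xyz=[
    [0,0,-3],
    [-2.6,2.5,0],
    [-2.6,2.5,0],
    [-2.6,2.5,0],
    [-2.6,2.5,0],
    [-2.8,2.4,0],
    [0,0,0],
    [0,0,0],
  ],
  dr=[
    [0,0,0],
    [0,0,0],
    [0,0,0],
    [0,0,0],
    [0,0,0],
    [0,0,0],
    [0,0,0],
    [0,0,0],
  ],
  claw=[-1,-1,-1,-1,-1,-1,-1,-1],
)

```text
time: 27.7
tool_pos: [0.6709, -0.064, 0.125]
orientation: [0.058, 0.998, 0.0, -0.003]
contact_force: [-0.9, 0.3, -0.3]
opening: 0.004
```

```bash
python3 -c "
from h import *
st([.1125,0,.075],0)"
```

```text
t 27.7 tcp_reader mm [111.4   5.3 125. ] F [-0.9  0.3 -0.3] open 0.0 q [-0.27  0.5   1.38 -0.    1.26 -1.73]
dr needed deg [ 0.01 -0.3   0.19]
shift tool cm [-0.14 -0.53  5.  ]  in aligned tool [-0.11 -0.53  5.  ]
```

Request:
move_arm(
  xyz=[
    [-0.1,-0.5,2],
    [0,0,1.5],
    [0,0,1],
    [0,0,0.4],
    [0,0,0],
  ],
  dr=[
    [0,-0.3,0.2],
    [0,0,0],
    [0,0,0],
    [0,0,0],
    [0,0,0],
  ],
  claw=[-1,-1,-1,-1,-1],
)

```text
time: 28.2
tool_pos: [0.6709, -0.0709, 0.0764]
orientation: [0.061, 0.998, 0.0, 0.0]
contact_force: [0.2, -0.1, -0.5]
opening: -0.0
```

```bash
python3 -c "
from h import *
st([.1125,0,.0665],0)
d,K=cam('scene'); crop(d,200,330,120,220,6,'pics/s27.png')"
```

```text
t 28.2 tcp_reader mm [112.2  -1.6  76.4] F [ 0.2 -0.1 -0.5] open -0.0 q [-0.28  0.55  1.41  0.    1.18 -1.73]
dr needed deg [ 0.02  0.01 -0.19]
shift tool cm [-0.03  0.16  0.99]  in aligned tool [-0.03  0.16  0.99]
```

View pics/s27.png

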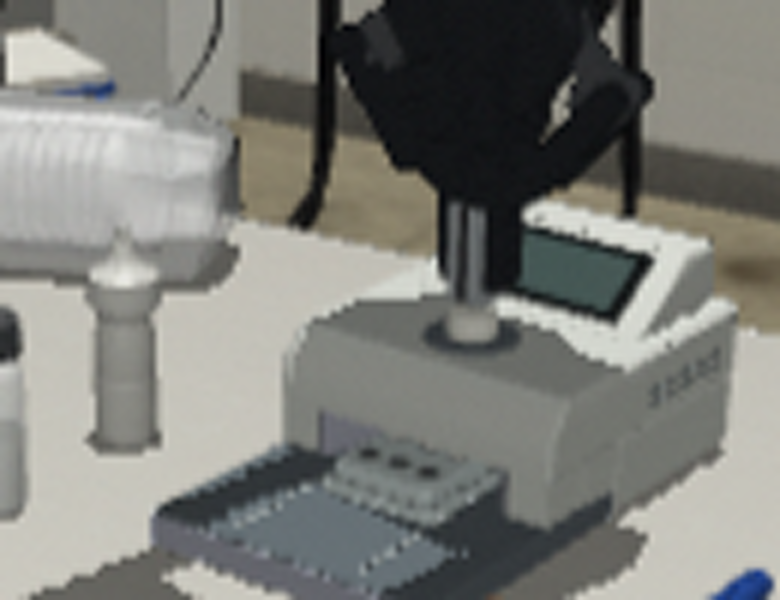

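Request:
move_arm(
  xyz=[
    [0,0.15,0.2],
    [0,0,0.2],
    [0,0,0.2],
    [0,0,0.15],
    [0,0,0.1],
    [0,0,0.1],
    [0,0,0.05],
    [0,0,0],
  ],
  dr=[
    [0,0,0],
    [0,0,0],
    [0,0,0],
    [0,0,0],
    [0,0,0],
    [0,0,0],
    [0,0,0],
    [0,0,0],
  ],
  claw=[-1,-1,-1,-1,-1,-1,-1,-1],
)

```text
time: 29.05
tool_pos: [0.672, -0.0696, 0.0675]
orientation: [0.061, 0.998, -0.0, 0.001]
contact_force: [-0.2, 0.6, 2.9]
opening: -0.003
```

```bash
python3 -c "
from h import *
st([.1125,0,.0665],0)"
```

```text
t 29.05 tcp_reader mm [ 1.131e+02 -1.000e-01  6.750e+01] F [-0.2  0.6  2.9] open -0.0 q [-0.28  0.57  1.41  0.    1.16 -1.73]
dr needed deg [ 0.    0.13 -0.18]
shift tool cm [0.06 0.01 0.1 ]  in aligned tool [0.06 0.01 0.1 ]
```

Down 4.5 mm with 3 N. I'll go on until the bottom-out force shows, then release and withdraw.

Request:
move_arm(
  xyz=[
    [0,0,0.05],
    [0,0,0.1],
    [0,0,0.1],
    [0,0,0],
  ],
  dr=[
    [0,0,0],
    [0,0,0],
    [0,0,0],
    [0,0,0],
  ],
  claw=[-1,-1,-1,-1],
)

```text
time: 29.45
tool_pos: [0.6721, -0.0696, 0.066]
orientation: [0.061, 0.998, -0.0, 0.001]
contact_force: [-3.9, 1.3, 9.6]
opening: 0.0
```

```bash
python3 -c "
from h import *
st([.1125,0,.0665],0)"
```

```text
t 29.45 tcp_reader mm [ 1.132e+02 -1.000e-01  6.600e+01] F [-3.9  1.3  9.6] open 0.0 q [-0.28  0.57  1.41  0.    1.16 -1.73]
dr needed deg [-0.01  0.12 -0.17]
shift tool cm [ 0.07  0.01 -0.05]  in aligned tool [ 0.07  0.01 -0.05]
```

Bottomed out at 9.6 N. Releasing now.

Request:
move_arm(
  xyz=[
    [0,0,-0.5],
    [0,0,-1],
    [0,0,-2],
    [0,0,-3],
    [2,-3,-1],
    [3,-3,0],
    [3,-3,0],
    [2,-3,0],
    [0,0,0],
    [0,0,0],
  ],
  dr=[
    [0,0,0],
    [0,0,0],
    [0,0,0],
    [0,0,0],
    [0,0,0],
    [0,0,0],
    [0,0,0],
    [0,0,0],
    [0,0,0],
    [0,0,0],
  ],
  claw=[-1,-1,-1,-1,-1,-1,-1,-1,-1,-1],
)

```text
time: 30.45
tool_pos: [0.5574, -0.1769, 0.1396]
orientation: [0.062, 0.998, 0.0, 0.001]
contact_force: [0.3, 0.9, 0.9]
opening: -0.002
```

```bash
python3 -c "
from h import *
st([.1125,0,.0665],0)
d,K=cam('scene'); crop(d,170,330,120,240,5,'pics/s28.png')
d,K=cam('top'); crop(d,170,310,90,240,4,'pics/t28.png')
P=whitemask(.019,None,150,xr=(.03,.07),yr=(-.04,.04))
for y in range(-24,28,8):
    k=abs(P[:,1]-y)<1.5
    if k.sum()>5: print('y',y,P[k,0].min().round(1),P[k,0].max().round(1))
"
```

```text
t 30.45 tcp_reader mm [  12.1 -120.3  139.6] F [0.3 0.9 0.9] open -0.0 q [-0.51  0.27  1.66  0.    1.21 -1.96]
dr needed deg [ 0.02  0.09 -0.27]
shift tool cm [-9.97 12.08  7.33]  in aligned tool [-10.04  12.03   7.31]
y -24 52.7 70.0
y -16 53.1 64.7
y -8 52.3 69.7
y 0 52.5 64.6
y 8 52.5 69.9
y 16 51.4 69.8
y 24 54.3 62.8
```

View pics/s28.png

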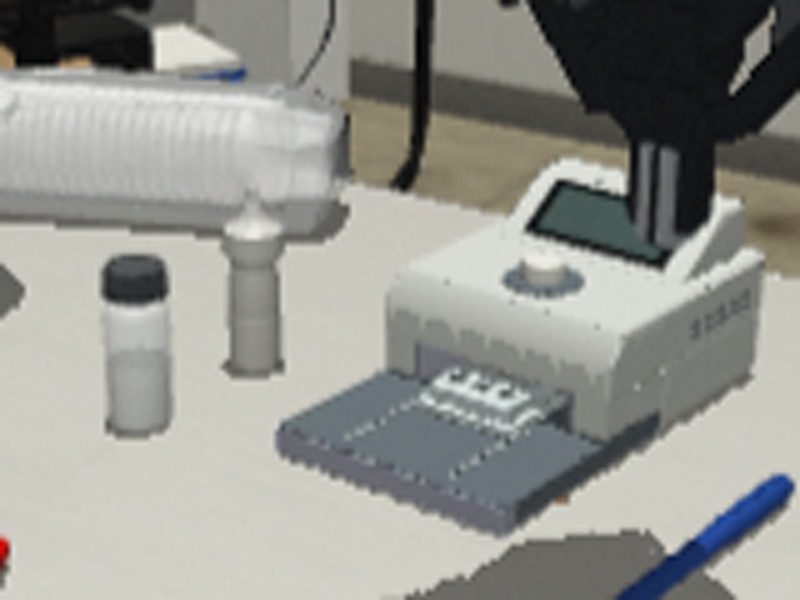

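View pics/t28.png

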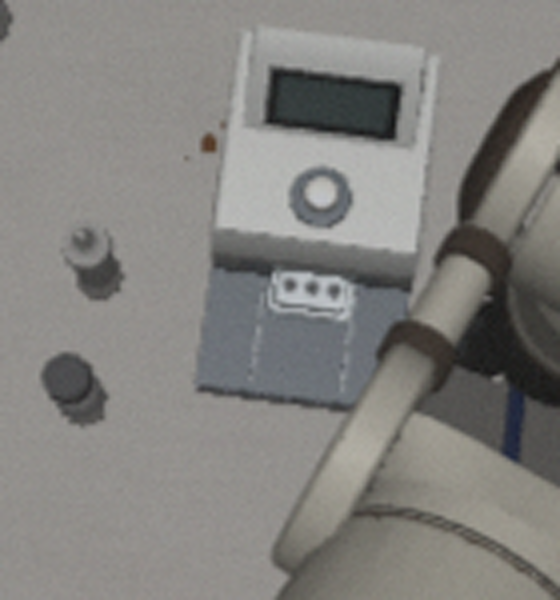

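The cassette is face up and square in the slot. The button is back up, the vial, bottle and pen are undisturbed, and the arm is clear. Handing in.

```bash
python3 -c "
from h import *
print(job.hand_in()); st()"
```

```text
the job is handed in; nothing more can be done
None
the job is handed in; nothing more can be done
```

I did the whole job with pushes of the shut fingers and handed it in at about 30 s of the 72 s allowed. No verdict was reported.

**What I did:** I squared the cassette against the deck's front edge, tipped it up on its end and toppled it onto the deck face up. It lay about 7 mm left of the slot's middle line, so I nudged it sideways to within about 1 mm. Then I pushed it in until it met the stop, pressed the start button until it bottomed out, and let it go.

**First tip failed:** the finger slid over the cassette's lip at about 40° and the cassette fell back, still face down and square. I went in lower, with the tool tilting as it rose, and that worked.

**Last checks:**
- **Cassette at the stop:** the push met about 5 N at 40.7 mm, against a predicted 40.4 mm. The outer end measured about 52 mm, against an expected 51.4 mm in my frame, and looked square across its width. These readings agree within the camera's roughly 2 mm.
- **Button:** about 10 N at the bottom, with the finger about 6 mm below the button's raised height. It was up again in the last picture.
- **Bystanders:** the vial and drop bottle stand where they were. The pen looked unmoved, though the arm partly hid it.
- **Disagreements:** the scene camera put the deck about 3 mm to the side of where the top camera did, so I relied on the top camera. My first button reading was 3 mm short of its stated place, so I went by the stated place, shifted 1.4 mm to match where the cassette met the deck.

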